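Bolt the tilt-top painting board level and lay the wet stone on it to dry

TASK

Press the spring-lifted painting board down until you feel it lie level on its rubber stops, without leaning on them, and holding it there slide its red-knobbed bolt fully home into the keeper so that it stays level. Then lay the freshly painted white stone with the brown tree, picture up, on the middle of the cork mat: set it down, do not drop it, and leave everything else on the table where it is.

Things in the scene. Friction and masses are not known exactly. Their poses are not given: they have to be found in the camera images.
- tilt_stand: beech frame of the tilt-top painting board, 300 mm square, fixed to the table; origin under its centre on the table. z up; the hinge lies along its y axis at its far side (x = +140 mm, z = 62 mm), the robot's side is -x; the bolt and keeper are at the front, +y side
- tilt_board: white board, 280 mm from hinge to raised front edge, 300 mm wide, 12 mm thick. Origin on the hinge axis (its y) at the underside, mid-width; x points away from the front edge, z is its normal (vertical when level). Springs hold the front up, 0.3 to 0.42 rad from level; level takes 6 to 13 N down at the bolt (less the higher it is). Let go unbolted, it rises again
- front_rail: the stand's front beech rail (same origin and axes as the stand). A steel latch bar along it carries two black rubber stops for the board (x = -126, y = +-100 mm) and the keeper. The bar is set by hand in slotted holes: stop tops at z = 62 mm +-4 mm, keeper hole with them; find the true height by feel. Rubber gives 1 mm per 5 to 15 N: more than about 10 N on the stops is leaning
- bolt (a joint): bolt on the board, m along the stand's +y: 0 drawn back, 0.028 fully home. Flat-ended 10 mm steel rod across the board's front, 262 mm from the hinge, axis 21 mm above the underside; friction about 1.5 N. 8 mm out, its end meets the keeper, an upright 6 mm plate at y = 154 mm with a 16 mm hole; it enters only with the board within about 1.5 mm of its stops, else it butts on the plate
- bolt_knob (a point): red upright knob on the bolt, 16 mm across; point on its axis, 7 mm below its top and 17 mm above the rod's top, so fingertips astride it (either side along the stand's y) can come down onto the rod. Moves and leans with the board. In the board's frame: x = -262 mm, y = 75 mm + bolt travel, z = 43 mm
- drying_mat (a point): middle of the top of the cork mat (150 mm along the board's x, 170 mm along y, 3 mm thick) on the board; 77 mm above the table when the board is level
- stone_white: white painted stone with a brown tree on top, flat and rounded, about 96 mm (its x) x 58 mm (its y) x 28 mm high, 0.2 to 0.4 kg; origin under its centre, z up through the painted face
- stone_red: dark red painted stone with a gold heart, about 94 x 60 x 30 mm; a bystander
- stone_ochre: ochre painted stone with green bamboo, about 98 x 56 x 29 mm; a bystander
- jar_brown: brown paint jar, 66 mm across, 90 mm high, black cap; a bystander
- pot_white: white paint pot, 52 mm across, 58 mm high; a bystander
- lid_white: loose white jar lid, 56 mm across, 12 mm high; a bystander
- lid_black: loose black jar lid, 70 mm across, 15 mm high; a bystander
- water_pot: blue plastic water bucket, 156 mm across the rim, 105 mm high, with two brushes leaning in it; a bystander

How it is judged:
By the outcome, as a careful person would: the job done as asked, in the order asked, and still so for the second after the job is handed in, with the robot touching nothing.
It also fails if it takes over 72 s, if anything falls off the work surface, if the arm or the gripper's body presses on something with over 40 N, if the wrist force passes 120 N, or if a joint passes its speed limit or range.

ROBOT

A 7-joint arm with a two-finger parallel gripper is mounted at the origin on the work surface. World frame = base frame: x ahead of the robot, y to its left, z up, the work surface at z = 0. Lengths are in m, angles in degrees, forces in N, time in s.
With the tool pointing down it reaches from about 0.425 to 0.875 m from the base axis. Payload 4.7 kg.
Tool frame: the origin (TCP) lies between the finger pads; the fingertips stand 8 mm ahead of it and the grasp point (between the pads) lies 11 mm behind it (env.tip_extent is the distance from the TCP to the fingertips, in m); z points along the fingers, y is the line along which they close (so a half turn about z gives the same grasp; the last joint's range is limited). The gripper opens to 87 mm and grips with 3 to 60 N. Pads are 19 mm wide; open, the fingers measure 117 mm over their backs; the gripper's body (75 mm by 190 mm) begins 51 mm behind the grasp point.
Start: joints at [73.745, 18.392, -4.016, 83.108, 1.295, 78.541, -3.26], TCP at [0.191, -0.621, 0.193] pointing down, gripper open.
Joint ranges: [-163.93, 163.93], [-17.29, 119.83], [-79.2, 71.16], [3.27, 140.29], [-89.18, 269.18], [5.43, 117.66], [-154.24, 154.24]. Speed limits (degrees/s): [147.25, 147.25, 180, 180, 180, 180, 180].

INTERFACE

Orientations are given as [roll, pitch, yaw] about the fixed x, y, z axes, in that order (R = Rz(yaw) Ry(pitch) Rx(roll)).
In Python, from cell import sensors, vision, workorder, env gives the robot as it stands.
- The arm moves only by the tool drive_tool, never from a script. Its argument "moves" is a list of rows, each an object of numbers: "x", "y", "z": the shift along the tool's x, y, z in mm; "rx", "ry", "rz": the turn, a rotation vector about the tool's x, y, z in rad; "fingers": the closure, from -1 (fully open) to 1 (shut). In form: [{"x": .., "y": .., "z": .., "rx": .., "ry": .., "rz": .., "fingers": ..}, ...]. A call has 1 to 20 rows; each row is the pose to reach, as a shift and turn from the pose commanded when the call began, along the tool's axes at that moment; what a row does not reach only later rows make up. A row lasts 1/8 s, in which the tool goes at most 62.5 mm and 10.7 degrees, less where a joint would pass 70% of its speed; a pose out of reach is approached as far as the arm can. A call with a gripper value outside its range is refused whole. The fingers move at their own pace and stop on an object; "force" is the grip in N (left out, the last holds). Time passes only in rows, so rows that repeat a pose let the fingers close. It gives the time, the measured TCP pose, the force, the opening and the grip force at its end, in the units of the state.
- sensors.get_obs(): the state, without advancing time (a new reading comes with each control period).
- vision.read_camera(name): name is "side" or "top"; returns a dict with "image" (400x640x3 uint8, red, green, blue), "fx", "fy", "cx", "cy" (pixels), "R" (3x3) and "t" (3): a world point X has camera coordinates R X + t. Camera axes: x right, y down, z forward; pixel columns grow to the right and rows downward; lengths in m; the calibration is good to about 2 mm. A picture is of the moment at which its call begins. There is no depth.
- workorder.sign_off(): hands the job in; it is judged then, once.
The state is a dict: "time_s": time; "qpos": joint angles; "joint_velocities": joint speeds; "effort": joint torques, N m; "tool_pos": TCP position; "tool_rot": TCP orientation; "force": force on the tool from outside, world axes, zero at the start; "wrist_torque": the same for the moment, N m; "grip_width": finger opening in m; "grasp_force": force on a finger pad.
Only numpy, scipy, OpenCV 4.12 (cv2) and the standard library are available. Lean on these libraries where they do the work, as an engineer would, in place of code of your own. Each camera call takes 0.05 s, during which the arm holds its last target. There are 200 camera calls.

## Working session

There is one attempt and no reset: what is moved stays moved. The work goes in short steps, Python scripts to look and compute and a tool call to move; the robot and the scene stay as the last step left them, time stands still between calls to the robot, and variables do not carry over. Pictures are saved under pics/ and viewed, at most 10 in all, crops included, and the job is handed in when it is done.

Besides the shell and the picture viewer there is one more tool, called after ">>>" as name(argument=value, ...), one argument or row to a line, values as JSON. drive_tool: Moves the arm, as the interface text tells. Its arguments: {"type":"object","properties":{"moves":{"type":"array"},"force":{"type":"number"}},"required":["moves"]}

```bash
ls; mkdir -p pics; cat > h.py <<'E'
import numpy as np, cv2
from scipy.spatial.transform import Rotation as Ro
from cell import sensors, vision, workorder, env
def cam(n):
    return vision.read_camera(n)
def ray(c,u,v):
    d=np.array([(u-c['cx'])/c['fx'],(v-c['cy'])/c['fy'],1.]); R=np.array(c['R']); t=np.array(c['t'])
    return -R.T@t, R.T@d
def onz(c,u,v,z):
    o,d=ray(c,u,v); return o+d*(z-o[2])/d[2]
def tri(c1,p1,c2,p2):
    o1,d1=ray(c1,*p1); o2,d2=ray(c2,*p2); d1/=np.linalg.norm(d1); d2/=np.linalg.norm(d2)
    s=np.linalg.lstsq(np.c_[d1,-d2],o2-o1,rcond=None)[0]
    a,b=o1+d1*s[0],o2+d2*s[1]; return (a+b)/2,np.linalg.norm(a-b)
def proj(c,X):
    p=np.array(c['R'])@np.array(X)+np.array(c['t']); return c['fx']*p[0]/p[2]+c['cx'],c['fy']*p[1]/p[2]+c['cy']
E
python3 - <<'E'
from h import *
import pickle
cs={}
for n in ('side','top'):
    c=cam(n); cs[n]=c; cv2.imwrite(f'pics/{n}0.png',c['image'][:,:,::-1]); print(n,c['fx'],c['cx'],c['cy'],ray(c,320,200))
pickle.dump(cs,open('c0.pkl','wb'))
print(sensors.get_obs(),env.tip_extent)
E
```

```text
pics
side 384.88270564626714 320.061246991005 197.579691044634 (array([ 0.24697165, -0.6352317 ,  0.84340071]), array([ 0.30059266,  0.62192386, -0.72311433]))
top 462.37508103301275 318.23679640556895 196.3919668496851 (array([0.40233334, 0.01530516, 1.47662513]), array([ 0.10896622,  0.00294433, -0.99407903]))
{'time_s': 0.1, 'qpos': array([73.74582272, 18.43466375, -4.01714638, 83.16771208,  1.29723348,
       78.54194702, -3.25850934]), 'joint_velocities': array([ 0.05204191, -0.15837386,  0.03061406, -0.24261657, -0.01834557,
        0.08994385, -0.07004966]), 'effort': array([-3.19276214e-04, -4.92571843e+01, -4.06038919e-01, -3.13399351e+01,
       -6.42565079e-02,  3.95453547e-02,  8.14805230e-05]), 'tool_pos': array([ 0.19050529, -0.62088021,  0.19247461]), 'tool_rot': array([-1.79901042e+02,  7.18658737e-03,  1.70672423e+01]), 'force': array([-0.23609334, -0.01848842,  0.60492938]), 'wrist_torque': array([5.08716036e-02, 1.27172422e-03, 5.12678139e-05]), 'grasp_force': 0.0, 'grip_width': 0.08715865410417067} 0.008
```

View pics/side0.png

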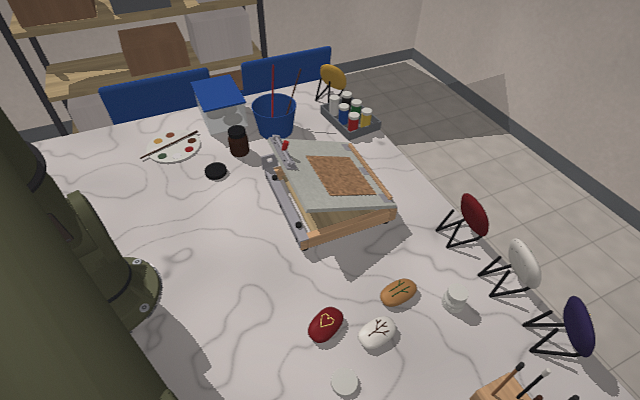

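View pics/top0.png

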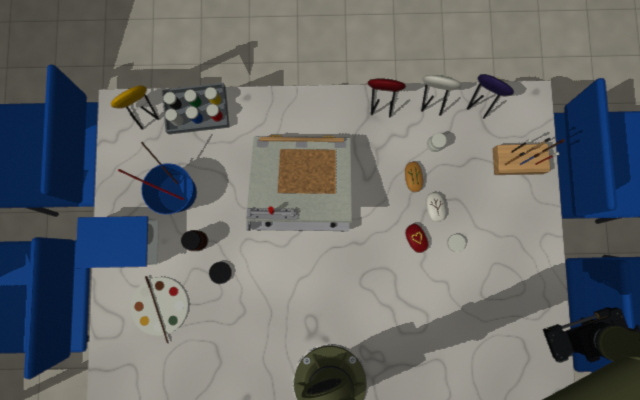

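The side view shows the red knob at about (285,146), cork centre (338,175) and white stone (378,335). In the top view the knob is at (270,210), cork spans 278–337 × 150–193, and the white stone is at (436,206). I'll measure from enlarged crops.

```bash
cat > m.py <<'E'
from h import *
import pickle
cs=pickle.load(open('c0.pkl','rb'))
T,S=cs['top'],cs['side']
def big(m):
    k,l,st,ce=cv2.connectedComponentsWithStats(m.astype('uint8'))
    i=1+np.argmax(st[1:,4]); return l==i,ce[i],st[i]
def win(c,x0,y0,x1,y1):
    w=np.zeros((400,640),bool); w[y0:y1,x0:x1]=1; return w
def hsv(c): return cv2.cvtColor(c['image'],cv2.COLOR_RGB2HSV).astype(int)
P={}
for n,c,wk,wc in (('top',T,(255,200,290,220),(260,140,350,205)),('side',S,(275,135,295,160),(295,145,390,205))):
    h=hsv(c); red=((h[...,0]<8)|(h[...,0]>172))&(h[...,1]>140)&(h[...,2]>60)&win(c,*wk)
    _,ck,st=big(red); 
    cork=(h[...,0]<20)&(h[...,1]>85)&win(c,*wc)
    m,cc,_=big(cork); cn=cv2.findContours(m.astype('uint8'),0,2)[0]; cn=max(cn,key=cv2.contourArea)
    hull=cv2.convexHull(cn); q=cv2.approxPolyN(hull,4,ensure_convex=True).reshape(-1,2) if hasattr(cv2,'approxPolyN') else None
    print(n,'knob',ck,st,'cork',cc,q.tolist(),cv2.contourArea(cn)); P[n]=(ck,cc,q)
a,e=tri(T,P['top'][0],S,P['side'][0]); print('knob',a,e)
a,e=tri(T,P['top'][1],S,P['side'][1]); print('cork',a,e)
def top_s(q): return q
for p in P['top'][2]:
    best=min((tri(T,p,S,s) for s in P['side'][2]),key=lambda r:r[1]); print('corner',p,best)
E
python3 m.py
python3 - <<'E'
import cv2
t=cv2.imread('pics/top0.png');s=cv2.imread('pics/side0.png')
a=cv2.resize(t[125:240,240:360],None,fx=5,fy=5,interpolation=cv2.INTER_CUBIC)
b=cv2.resize(s[125:255,255:405],None,fx=4.6,fy=4.6,interpolation=cv2.INTER_CUBIC)
cv2.imwrite('pics/ct.png',a);cv2.imwrite('pics/cs.png',b)
E
```

```text
top knob [270.76666667 209.76666667] [268 207   6   7  30] cork [306.93301243 171.13196951] [[335, 150], [335, 193], [277, 193], [280, 148]] 2394.5
side knob [284.68181818 144.88636364] [282 140   7  10  44] cork [339.90697674 175.67790698] [[349, 157], [376, 194], [330, 195], [305, 155]] 1635.5
knob [0.51896841 0.15744429 0.18685491] 0.0005868118301646429
cork [0.64038305 0.05652726 0.11232647] 0.0020208796510143632
corner [335 150] (array([ 0.70845287, -0.02978888,  0.09109659]), np.float64(0.0033889916033481415))
corner [335 193] (array([ 0.56917876, -0.02501448,  0.14065739]), np.float64(0.001478524939107962))
corner [277 193] (array([0.57205415, 0.14358755, 0.14388112]), np.float64(0.0018870077778342905))
corner [280 148] (array([0.71584747, 0.13892078, 0.09175486]), np.float64(0.0006599775120520617))
```

View pics/ct.png

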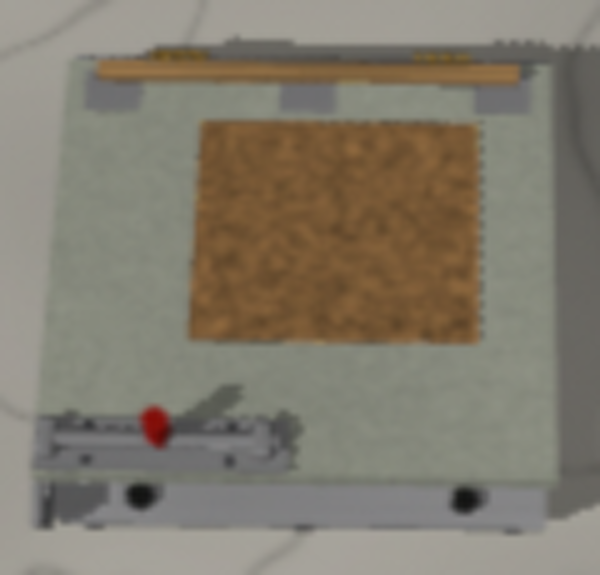

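View pics/cs.png

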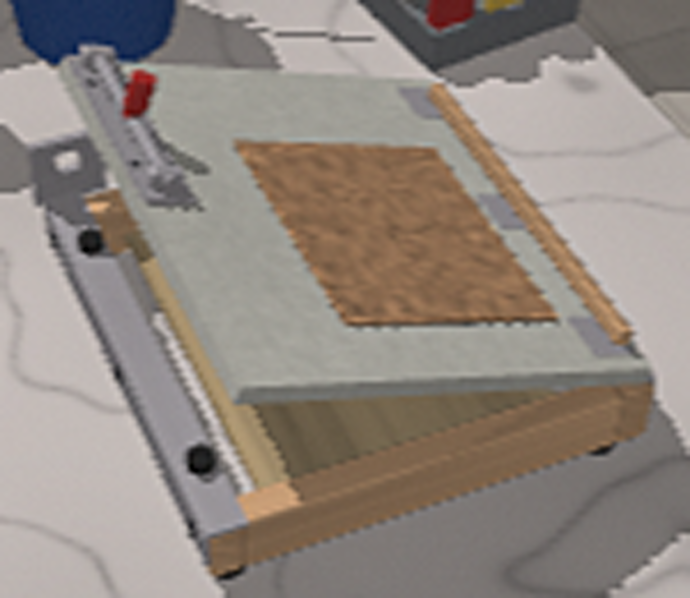

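Top crop: stops at image (268.0,223.8) and (333.0,225.0). Side crop: stops at (274.6,177.4) and (298.5,224.8), with the keeper and its hole at about (269.8,159.8). The bolt is drawn back.

```bash
cat >> m.py <<'E'
print('----')
def dark(c,w):
    g=c['image'].max(2).astype(int); m=(g<55)&win(c,*w); _,ce,st=big(m); print(ce,st[4]); return ce
l=tri(T,dark(T,(262,219,274,229)),S,dark(S,(269,172,280,183)))
r=tri(T,dark(T,(327,219,339,230)),S,dark(S,(293,219,304,230)))
print('stops L',l,'R',r,np.linalg.norm(l[0]-r[0]))
d=(l[0]-r[0])[:2]; yaw=np.arctan2(-d[0],d[1]); print('yaw deg',np.degrees(yaw))
for n,c,w in (('top',T,(422,185,452,230)),('side',S,(352,310,402,360))):
    im=c['image'][w[1]:w[3],w[0]:w[2]]; print(n,np.percentile(im.max(2),[5,25,50,75,95]), im.reshape(-1,3).mean(0))
    h=hsv(c); 
t=T['image'][180:260,395:475][:,:,::-1]; s=S['image'][270:400,300:400][:,:,::-1]
o=np.zeros((560,760,3),'uint8'); 
a=cv2.resize(t,None,fx=4.7,fy=4.7,interpolation=2); b=cv2.resize(s,None,fx=3.7,fy=3.7,interpolation=2)
o[:a.shape[0],:a.shape[1]]=a; o[:b.shape[0],380:380+b.shape[1]]=b; cv2.imwrite('pics/st.png',o)
E
python3 m.py | sed '1,/----/d'
```

```text
[267.77777778 223.5       ] 18
[274.19047619 177.04761905] 21
[332.77777778 224.5       ] 18
[298.27586207 224.65517241] 29
stops L (array([0.48809171, 0.18104773, 0.05880065]), np.float64(1.8805408561564348e-05)) R (array([ 0.48207206, -0.01849436,  0.05829123]), np.float64(0.0011015838443546424)) 0.19963351623961936
yaw deg -1.7279352679339959
top [100. 144. 151. 159. 183.] [148.33037037 145.6362963  136.60666667]
side [106. 157. 179. 185. 209.] [167.86   161.0956 156.8148]
```

View pics/st.png

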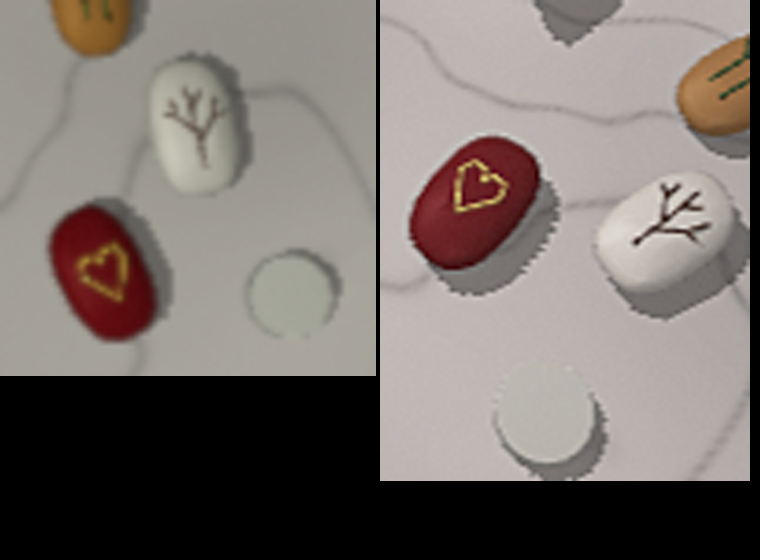

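The picture shows the white stone with its tree at about (436.7,206.6) top and (376.8,336) side, its long axis roughly along world x. The red stone lies nearby at -x/+y and a lid at -x/-y. I'll measure the stone and the board geometry.

```bash
cat > s.py <<'E'
from h import *
import pickle
cs=pickle.load(open('c0.pkl','rb'));T,S=cs['top'],cs['side']
def stone(c,w,thr):
    g=c['image'].max(2)[w[1]:w[3],w[0]:w[2]]
    m=(g>thr).astype('uint8'); m=cv2.morphologyEx(m,cv2.MORPH_CLOSE,np.ones((3,3)))
    cn=max(cv2.findContours(m,0,1)[0],key=cv2.contourArea); h=cv2.convexHull(cn).reshape(-1,2)+[w[0],w[1]]
    M=cv2.moments(h.reshape(-1,1,2)); return h,np.array([M['m10'],M['m01']])/M['m00'],cv2.contourArea(h)
for tt,ts in ((165,196),(172,200)):
    ht,ct,at=stone(T,(424,190,449,224),tt); hs,cS,as_=stone(S,(354,312,401,355),ts)
    p,e=tri(T,ct,S,cS); print('stone',ct,at,cS,as_,p,e)
    for c,h in ((T,ht),(S,hs)):
        W=np.array([onz(c,u,v,.014)[:2] for u,v in h])*1000
        r=cv2.minAreaRect(W.astype('float32')); print(r, 'fitE',cv2.fitEllipse(W.astype('float32')) if len(W)>5 else '')
# red stone / lid neighbours
h=cv2.cvtColor(T['image'],cv2.COLOR_RGB2HSV).astype(int)
m=(((h[...,0]<8)|(h[...,0]>170))&(h[...,1]>120)); m[:220]=0;m[260:]=0;m[:,:400]=0;m[:,435:]=0
ys,xs=np.nonzero(m); W=np.array([onz(T,u,v,.015)[:2] for u,v in zip(xs,ys)])*1000
print('red',cv2.minAreaRect(W.astype('float32')),W.min(0),W.max(0))
print('lid',onz(T,395+291/4.7,180+294/4.7,.012),'ochre',onz(T,415,177,.015))
E
python3 s.py
```

```text
stone [433.19683258 209.00904977] 221.0 [372.64716703 330.0187638 ] 453.0 [ 0.52819332 -0.33836586  0.01595079] 0.0019494906398502914
((531.4505615234375, -339.6867980957031), (77.94683074951172, 39.14036560058594), 6.885956287384033) fitE ((528.949462890625, -339.3204345703125), (39.990013122558594, 81.05776977539062), 102.4141616821289)
((530.5156860351562, -336.78143310546875), (72.73953247070312, 37.32046127319336), 12.21768569946289) fitE ((530.255126953125, -339.2442626953125), (45.713134765625, 78.83589172363281), 105.476806640625)
stone [431.83467742 209.58870968] 124.0 [372.25534591 329.4687631 ] 397.5 [ 0.52788973 -0.33530059  0.0127515 ] 0.004534724491854637
((528.2586669921875, -332.23992919921875), (69.72977447509766, 22.726318359375), 13.302301406860352) fitE ((525.5855102539062, -333.91534423828125), (24.53348731994629, 76.68306732177734), 102.63446044921875)
((529.3258666992188, -335.6687316894531), (71.2720718383789, 34.12005615234375), 7.401247501373291) fitE ((530.38232421875, -337.17681884765625), (40.77977752685547, 74.38728332519531), 102.30879211425781)
red ((437.0948486328125, -281.5569152832031), (87.5938491821289, 53.8902702331543), 24.59379768371582) [ 396.03804412 -314.11266692] [ 481.07586978 -249.00638391]
lid [ 0.42050795 -0.40843525  0.012     ] ochre [ 0.63092199 -0.284939    0.015     ]
```

```bash
cat >> h.py <<'E'
def go(*targets):
    """targets: (x,y,z m, roll,pitch,yaw deg) -> row numbers from current measured pose"""
    o=sensors.get_obs(); R0=Ro.from_euler('xyz',o['tool_rot'],degrees=True); p0=np.array(o['tool_pos'])
    for t in targets:
        d=R0.inv().apply(np.array(t[:3])-p0)*1000; w=(R0.inv()*Ro.from_euler('xyz',t[3:],degrees=True)).as_rotvec()
        print('xyz',d.round(1),'rot',w.round(4))
    print({k:np.round(o[k],4) for k in ('time_s','tool_pos','tool_rot','force','grip_width','grasp_force')})
E
python3 -c "
from h import *
go((.45,-.35,.30,180,0,-1.73),(.512,.157,.25,180,0,-1.73))"
```

```text
xyz [ 327.6 -183.  -107.3] rot [-0.0017  0.0004  0.3281]
xyz [ 535.6 -649.4  -56.5] rot [-0.0017  0.0004  0.3281]
{'time_s': np.float64(0.1), 'tool_pos': array([ 0.1905, -0.6209,  0.1925]), 'tool_rot': array([-1.79901e+02,  7.20000e-03,  1.70672e+01]), 'force': array([-0.2361, -0.0185,  0.6049]), 'grip_width': np.float64(0.0872), 'grasp_force': np.float64(0.0)}
```

>>> drive_tool(
  moves=[
    {"x": 328,"y": -183,"z": -107,"rz": 0.328,"fingers": 0.08},
    {"x": 328,"y": -183,"z": -107,"rz": 0.328,"fingers": 0.08},
    {"x": 328,"y": -183,"z": -107,"rz": 0.328,"fingers": 0.08},
    {"x": 328,"y": -183,"z": -107,"rz": 0.328,"fingers": 0.08},
    {"x": 328,"y": -183,"z": -107,"rz": 0.328,"fingers": 0.08},
    {"x": 328,"y": -183,"z": -107,"rz": 0.328,"fingers": 0.08},
    {"x": 536,"y": -649,"z": -57,"rz": 0.328,"fingers": 0.08},
    {"x": 536,"y": -649,"z": -57,"rz": 0.328,"fingers": 0.08},
    {"x": 536,"y": -649,"z": -57,"rz": 0.328,"fingers": 0.08},
    {"x": 536,"y": -649,"z": -57,"rz": 0.328,"fingers": 0.08},
    {"x": 536,"y": -649,"z": -57,"rz": 0.328,"fingers": 0.08},
    {"x": 536,"y": -649,"z": -57,"rz": 0.328,"fingers": 0.08},
    {"x": 536,"y": -649,"z": -57,"rz": 0.328,"fingers": 0.08},
    {"x": 536,"y": -649,"z": -57,"rz": 0.328,"fingers": 0.08},
    {"x": 536,"y": -649,"z": -57,"rz": 0.328,"fingers": 0.08},
    {"x": 536,"y": -649,"z": -57,"rz": 0.328,"fingers": 0.08},
    {"x": 536,"y": -649,"z": -57,"rz": 0.328,"fingers": 0.08},
    {"x": 536,"y": -649,"z": -57,"rz": 0.328,"fingers": 0.08},
  ],
  force=4,
)

```text
invalid input at $.moves[0]: expected keys x, y, z, rx, ry, rz, fingers
```

>>> drive_tool(
  moves=[
    {"x": 328,"y": -183,"z": -107,"rx": 0,"ry": 0,"rz": 0.328,"fingers": 0.08},
    {"x": 328,"y": -183,"z": -107,"rx": 0,"ry": 0,"rz": 0.328,"fingers": 0.08},
    {"x": 328,"y": -183,"z": -107,"rx": 0,"ry": 0,"rz": 0.328,"fingers": 0.08},
    {"x": 328,"y": -183,"z": -107,"rx": 0,"ry": 0,"rz": 0.328,"fingers": 0.08},
    {"x": 328,"y": -183,"z": -107,"rx": 0,"ry": 0,"rz": 0.328,"fingers": 0.08},
    {"x": 328,"y": -183,"z": -107,"rx": 0,"ry": 0,"rz": 0.328,"fingers": 0.08},
    {"x": 536,"y": -649,"z": -57,"rx": 0,"ry": 0,"rz": 0.328,"fingers": 0.08},
    {"x": 536,"y": -649,"z": -57,"rx": 0,"ry": 0,"rz": 0.328,"fingers": 0.08},
    {"x": 536,"y": -649,"z": -57,"rx": 0,"ry": 0,"rz": 0.328,"fingers": 0.08},
    {"x": 536,"y": -649,"z": -57,"rx": 0,"ry": 0,"rz": 0.328,"fingers": 0.08},
    {"x": 536,"y": -649,"z": -57,"rx": 0,"ry": 0,"rz": 0.328,"fingers": 0.08},
    {"x": 536,"y": -649,"z": -57,"rx": 0,"ry": 0,"rz": 0.328,"fingers": 0.08},
    {"x": 536,"y": -649,"z": -57,"rx": 0,"ry": 0,"rz": 0.328,"fingers": 0.08},
    {"x": 536,"y": -649,"z": -57,"rx": 0,"ry": 0,"rz": 0.328,"fingers": 0.08},
    {"x": 536,"y": -649,"z": -57,"rx": 0,"ry": 0,"rz": 0.328,"fingers": 0.08},
    {"x": 536,"y": -649,"z": -57,"rx": 0,"ry": 0,"rz": 0.328,"fingers": 0.08},
    {"x": 536,"y": -649,"z": -57,"rx": 0,"ry": 0,"rz": 0.328,"fingers": 0.08},
    {"x": 536,"y": -649,"z": -57,"rx": 0,"ry": 0,"rz": 0.328,"fingers": 0.08},
  ],
  force=4,
)

```text
time_s: 2.35
tool_pos: [0.513, 0.1543, 0.2504]
tool_rot: [179.9, -0.0, -1.9]
force: [-0.5, -0.1, -0.8]
grip_width: 0.0399
grasp_force: 0.0
```

```bash
python3 -c "
from h import *
go((.512,.157,.188,180,0,-1.73))"
```

```text
xyz [-1.1 -2.7 62.4] rot [ 0.001  -0.0001 -0.003 ]
{'time_s': np.float64(2.35), 'tool_pos': array([0.513 , 0.1543, 0.2504]), 'tool_rot': array([ 1.799446e+02, -3.700000e-03, -1.904000e+00]), 'force': array([-0.5138, -0.1159, -0.7695]), 'grip_width': np.float64(0.0399), 'grasp_force': np.float64(0.0)}
```

>>> drive_tool(
  moves=[
    {"x": 0,"y": 0,"z": 30,"rx": 0,"ry": 0,"rz": 0,"fingers": 0.08},
    {"x": 0,"y": 0,"z": 50,"rx": 0,"ry": 0,"rz": 0,"fingers": 0.08},
    {"x": 0,"y": 0,"z": 62,"rx": 0,"ry": 0,"rz": 0,"fingers": 0.08},
    {"x": 0,"y": 0,"z": 62,"rx": 0,"ry": 0,"rz": 0,"fingers": 0.08},
  ],
)

```text
time_s: 2.85
tool_pos: [0.5124, 0.1554, 0.1879]
tool_rot: [180.0, 0.1, -1.8]
force: [1.1, -0.3, 0.0]
grip_width: 0.0403
grasp_force: 0.0
```

```bash
python3 - <<'E'
from h import *
go((.512,.157,.179,180,0,-1.73))
S=cam('side');T=cam('top')
a=cv2.resize(S['image'][90:210,230:350][:,:,::-1],None,fx=4,fy=4,interpolation=2)
b=cv2.resize(T['image'][160:240,230:310][:,:,::-1],None,fx=3.9,fy=3.9,interpolation=2)
o=np.zeros((480,795,3),'uint8'); o[:,:480]=a; o[:b.shape[0],480:480+b.shape[1]]=b; cv2.imwrite('pics/g1.png',o)
print(proj(S,(.512,.157,.180)))
E
```

```text
xyz [-0.4 -1.6  8.9] rot [ 0.0006  0.0011 -0.0011]
{'time_s': np.float64(2.85), 'tool_pos': array([0.5124, 0.1554, 0.1879]), 'tool_rot': array([ 1.799684e+02,  6.440000e-02, -1.793000e+00]), 'force': array([ 1.1215, -0.3329,  0.0146]), 'grip_width': np.float64(0.0403), 'grasp_force': np.float64(0.0)}
(np.float64(282.3785674270287), np.float64(147.61966506159337))
```

View pics/g1.png

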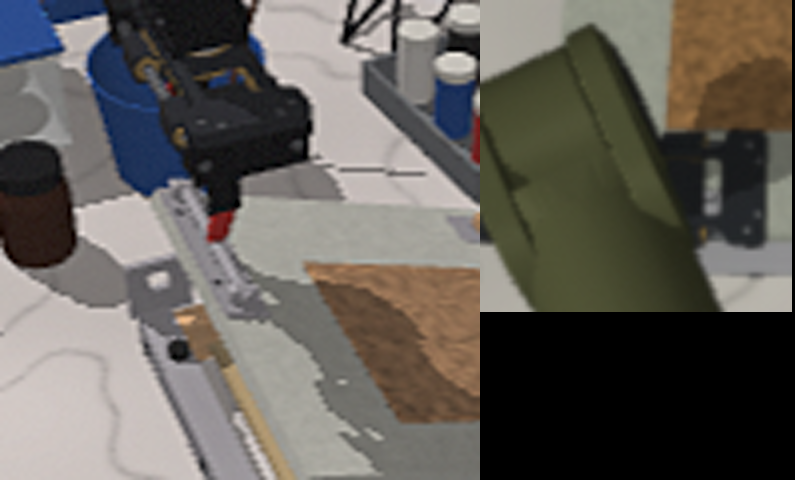

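The picture shows the red knob at crop (220,222), with a black finger end just above it at about (222,210). I need to check where each finger should appear.

```bash
python3 - <<'E'
from h import *
import pickle
S=pickle.load(open('c0.pkl','rb'))['side']
o=sensors.get_obs();R=Ro.from_euler('xyz',o['tool_rot'],degrees=True).as_matrix();p=np.array(o['tool_pos'])
def q(*v):
    u=proj(S,p+R@(np.array(v)/1000)); return ((u[0]-230)*4,(u[1]-90)*4)
for n,s in (('+y world',-1),('-y world',1)):
    for z in (8,-30,-60): print(n,z,[np.round(q(x,s*y,z)).tolist() for y in (20,36) for x in (-9.5,9.5)])
print('body',[np.round(q(x,y,z)).tolist() for z in (-62,-120) for x in (-37,37) for y in (-95,95)])
E
```

```text
+y world 8 [[189.0, 216.0], [215.0, 209.0], [182.0, 202.0], [207.0, 196.0]]
+y world -30 [[185.0, 171.0], [212.0, 164.0], [178.0, 158.0], [204.0, 151.0]]
+y world -60 [[182.0, 134.0], [210.0, 127.0], [174.0, 120.0], [202.0, 114.0]]
-y world 8 [[208.0, 250.0], [235.0, 243.0], [216.0, 264.0], [243.0, 257.0]]
-y world -30 [[205.0, 205.0], [232.0, 198.0], [213.0, 219.0], [240.0, 212.0]]
-y world -60 [[202.0, 167.0], [230.0, 161.0], [210.0, 181.0], [238.0, 175.0]]
body [[109.0, 80.0], [199.0, 244.0], [211.0, 58.0], [313.0, 215.0], [100.0, 4.0], [193.0, 166.0], [206.0, -17.0], [312.0, 137.0]]
```

```bash
python3 - <<'E'
from h import *
S=cam('side')['image']; cv2.imwrite('pics/g2s.png',S[:,:,::-1])
im=S[136:158,276:294]; h=cv2.cvtColor(im,cv2.COLOR_RGB2HSV)
for r in range(im.shape[0]):
    print(136+r,''.join('R' if (h[r,c,1]>140 and (h[r,c,0]<10 or h[r,c,0]>170) and h[r,c,2]>50) else ('#' if im[r,c].max()<60 else ('+' if im[r,c].max()<120 else '.')) for c in range(18)))
print(sensors.get_obs()['tool_pos'])
E
```

```text
136 ...+++########+...
137 ..++++########+...
138 ...+.+########+...
139 ...+++########....
140 ....+++#######....
141 .....+########....
142 .....+###RRR......
143 .....++RRRRR......
144 .......RRRRR+.....
145 .......RRRRR......
146 ..++..RRRRR.......
147 ......RRRRR+......
148 ......RRRRR.......
149 ......RRRR+.......
150 .......+++........
151 ..................
152 ..................
153 ...........++.....
154 ............+.....
155 ........+...++....
156 .............+++..
157 .............++++.
[0.51332026 0.15631017 0.1893694 ]
```

Visually the tips look higher than calculated. Closing gently on the knob will settle it: 16 mm means the fingers are astride it.

>>> drive_tool(
  moves=[
    {"x": 0,"y": 0,"z": 0,"rx": 0,"ry": 0,"rz": 0,"fingers": 1},
    {"x": 0,"y": 0,"z": 0,"rx": 0,"ry": 0,"rz": 0,"fingers": 1},
    {"x": 0,"y": 0,"z": 0,"rx": 0,"ry": 0,"rz": 0,"fingers": 1},
  ],
  force=4,
)

```text
time_s: 3.38
tool_pos: [0.5127, 0.1563, 0.1886]
tool_rot: [180.0, -0.0, -1.7]
force: [-1.1, 0.2, 1.0]
grip_width: 0.0179
grasp_force: 0.0
```

>>> drive_tool(
  moves=[
    {"x": 0,"y": 0,"z": 0,"rx": 0,"ry": 0,"rz": 0,"fingers": 1},
    {"x": 0,"y": 0,"z": 0,"rx": 0,"ry": 0,"rz": 0,"fingers": 1},
  ],
)

```text
time_s: 3.62
tool_pos: [0.5127, 0.1563, 0.1884]
tool_rot: [180.0, 0.0, -1.7]
force: [0.3, -0.0, -0.4]
grip_width: 0.0023
grasp_force: 0.0
```

```bash
python3 - <<'E'
from h import *
import pickle
c=pickle.load(open('c0.pkl','rb'));S,T=c['side'],c['top']
for s in ((307.5,127.5),(306,112)): print(tri(T,(303.1,193.3),S,s))
for z in (.25,.3): print(onz(T,303.1,208,z))
# current tip in side view: rows of dark around
S=cam('side')['image']; im=S[118:158,262:312]; 
h=cv2.cvtColor(im,cv2.COLOR_RGB2HSV)
for r in range(im.shape[0]):
    print(118+r,''.join('R' if (h[r,c,1]>140 and (h[r,c,0]<10 or h[r,c,0]>170) and h[r,c,2]>50) else ('#' if im[r,c].max()<60 else ('+' if im[r,c].max()<120 else '.')) for c in range(50)))
E
```

```text
(array([0.54818657, 0.06233344, 0.29868873]), np.float64(0.002844820111503194))
(array([0.54315418, 0.06029755, 0.34443739]), np.float64(0.0014096722293623167))
[0.51616845 0.06433191 0.25      ]
[0.51152828 0.06233347 0.3       ]
118 +++++++##+++#################################+....
119 +++++++##+++++###++##########################+....
120 ++++++++#+++++###+++##########################....
121 ++++++++##++++#########++#####################....
122 +++++++++###++################################....
123 +++++++++++++++##############################.....
124 +++++++++++++++##############################.....
125 +++++++++++++++###########################+##.....
126 +++++++++++++++###########################+##.....
127 +++++++++++++++##############################.....
128 +++++++++++++++##############################.....
129 +++++++++++++++##############################+.+..
130 +++++++++++++++####+######################+++.....
131 +++++++++++++++####+##################++.........+
132 +++++++++++++++###################++.....+......+.
133 +++++++++++++++###############+.........
[... 630 characters left out ...]
...........RRRRR........................
146 ................++..RRRRR.........................
147 ....................RRRRR+........................
148 ....................RRRRR.........................
149 ....................RRRR+.........................
150 .....................+++..........................
151 ..................................................
152 ..................................................
153 .........................++.......................
154 ..........................+.......................
155 ........+++++.........+...++......................
156 ....+++++++++..............+++....................
157 ++++++++++++++.............++++...................
```

Two views put the gripper body, and the fingertips, about 34 mm higher than the reported TCP, and the fingers closed over empty air. I'll reopen and go down by feel.

>>> drive_tool(
  moves=[
    {"x": 0,"y": 0,"z": 0,"rx": 0,"ry": 0,"rz": 0,"fingers": 0.08},
    {"x": 0,"y": 0,"z": 0,"rx": 0,"ry": 0,"rz": 0,"fingers": 0.08},
    {"x": 0,"y": 0,"z": 0,"rx": 0,"ry": 0,"rz": 0,"fingers": 0.08},
    {"x": 0,"y": 0,"z": 0,"rx": 0,"ry": 0,"rz": 0,"fingers": 0.08},
    {"x": 0,"y": 0,"z": 10,"rx": 0,"ry": 0,"rz": 0,"fingers": 0.08},
    {"x": 0,"y": 0,"z": 20,"rx": 0,"ry": 0,"rz": 0,"fingers": 0.08},
    {"x": 0,"y": 0,"z": 30,"rx": 0,"ry": 0,"rz": 0,"fingers": 0.08},
    {"x": 0,"y": 0,"z": 30,"rx": 0,"ry": 0,"rz": 0,"fingers": 0.08},
  ],
)

```text
time_s: 4.68
tool_pos: [0.5118, 0.156, 0.1571]
tool_rot: [180.0, 0.1, -1.7]
force: [-0.3, -0.2, 0.3]
grip_width: 0.0401
grasp_force: 0.0
```

```bash
python3 - <<'E'
from h import *
o=sensors.get_obs(); print({k:np.round(o[k],4) for k in ('tool_pos','force','grip_width','wrist_torque')})
C=cam('side'); S=C['image']; im=S[118:165,262:312]; 
print(proj(C,np.array(o['tool_pos'])+[0,0,.026]))
h=cv2.cvtColor(im,cv2.COLOR_RGB2HSV)
for r in range(8,im.shape[0]):
    print(118+r,''.join('R' if (h[r,c,1]>140 and (h[r,c,0]<10 or h[r,c,0]>170) and h[r,c,2]>50) else ('#' if im[r,c].max()<60 else ('+' if im[r,c].max()<120 else '.')) for c in range(50)))
E
```

```text
{'tool_pos': array([0.5118, 0.156 , 0.1571]), 'force': array([-0.3473, -0.2117,  0.2517]), 'grip_width': np.float64(0.0401), 'wrist_torque': array([0.0443, 0.0162, 0.0309])}
(np.float64(282.37969645503205), np.float64(146.94574284969693))
126 +++++++++###############################++###.....
127 +++++++++####################################+....
128 +++++++++####################################++...
129 +++++++++#####################################++..
130 +++++++++#####################################....
131 +++++++++#########+++#########################+..+
132 +++++++++####+#########++#####################+...
133 ++++++++++##+++###############################+...
134 ++++++++++##+++##############################+....
135 ++++++++++++++++#############################+....
136 ++++++++++..#+++##########################+##+....
137 +++++++....+#################################+....
138 +..+++.....+++###############################+....
139 ....+......+++###############################+....
140 .............+##############################+.....
141 ..............+#####+###########
[... 583 characters left out ...]
..........+#++++........................
153 .......................+++++++....................
154 .......................++++++++++++...............
155 ........+++++...........+++++++++++++++++.........
156 ....+++++++++..........+++++++++++++++++++++++++++
157 ++++++++++++++...........+++++++++++++++++++++++++
158 ++++++....+++++.........++++++++++++++++++++++++++
159 ++++.......++++..........+++++++++++++++++++++++++
160 +++++......+++++.....+#+...+++++++++++++++++++++++
161 +++++.....++++++......+.......++++++++++++++++++++
162 +++++++.+++++++................+++++++++++++++++++
163 ++++++++++++++++..........++...+++++++++++++++++++
164 ++++++++++++++++..........+++.++++++++++++++++++++
```

The near finger now covers the knob, with its tip at row 151, which is about 10 mm above the rod. I'll narrow the opening and press down along the arc.

>>> drive_tool(
  moves=[
    {"x": 0,"y": 0,"z": 2,"rx": 0,"ry": 0,"rz": 0,"fingers": 0.45},
    {"x": 0,"y": 0,"z": 4,"rx": 0,"ry": 0,"rz": 0,"fingers": 0.45},
    {"x": 0,"y": 0,"z": 6,"rx": 0,"ry": 0,"rz": 0,"fingers": 0.45},
    {"x": 0,"y": 0,"z": 8,"rx": 0,"ry": 0,"rz": 0,"fingers": 0.45},
    {"x": 0,"y": 0,"z": 10,"rx": 0,"ry": 0,"rz": 0,"fingers": 0.45},
    {"x": -1,"y": 0,"z": 12,"rx": 0,"ry": 0,"rz": 0,"fingers": 0.45},
    {"x": -2,"y": 0,"z": 14,"rx": 0,"ry": 0,"rz": 0,"fingers": 0.45},
  ],
)

```text
time_s: 5.6
tool_pos: [0.511, 0.1564, 0.1446]
tool_rot: [180.0, -0.0, -1.7]
force: [0.8, -0.4, 2.8]
grip_width: 0.0236
grasp_force: 1.4
```

>>> drive_tool(
  moves=[
    {"x": -1,"y": 0,"z": 3,"rx": 0,"ry": 0,"rz": 0,"fingers": 0.45},
    {"x": -2,"y": 0,"z": 6,"rx": 0,"ry": 0,"rz": 0,"fingers": 0.45},
    {"x": -4,"y": 0,"z": 9,"rx": 0,"ry": 0,"rz": 0,"fingers": 0.45},
    {"x": -5,"y": 0,"z": 12,"rx": 0,"ry": 0,"rz": 0,"fingers": 0.45},
    {"x": -5,"y": 0,"z": 12,"rx": 0,"ry": 0,"rz": 0,"fingers": 0.45},
  ],
)

```text
time_s: 6.22
tool_pos: [0.5055, 0.1565, 0.1321]
tool_rot: [180.0, 0.0, -1.7]
force: [0.4, -0.8, 1.7]
grip_width: 0.0237
grasp_force: 1.0
```

>>> drive_tool(
  moves=[
    {"x": -1,"y": 0,"z": 3,"rx": 0,"ry": 0,"rz": 0,"fingers": 0.45},
    {"x": -2,"y": 0,"z": 6,"rx": 0,"ry": 0,"rz": 0,"fingers": 0.45},
    {"x": -3,"y": 0,"z": 9,"rx": 0,"ry": 0,"rz": 0,"fingers": 0.45},
    {"x": -4,"y": 0,"z": 12,"rx": 0,"ry": 0,"rz": 0,"fingers": 0.45},
    {"x": -5,"y": 0,"z": 15,"rx": 0,"ry": 0,"rz": 0,"fingers": 0.45},
    {"x": -5,"y": 0,"z": 15,"rx": 0,"ry": 0,"rz": 0,"fingers": 0.45},
  ],
)

```text
time_s: 6.98
tool_pos: [0.5002, 0.1567, 0.1171]
tool_rot: [180.0, 0.1, -1.7]
force: [-1.2, 0.2, 3.3]
grip_width: 0.0239
grasp_force: 1.9
```

```bash
python3 - <<'E'
from h import *
S=cam('side')
cv2.imwrite('pics/g3.png',cv2.resize(S['image'][110:250,250:400][:,:,::-1],None,fx=4,fy=4,interpolation=2))
print(sensors.get_obs()['force'])
E
```

```text
[-2.61669331 -0.19071525  3.82014546]
```

View pics/g3.png

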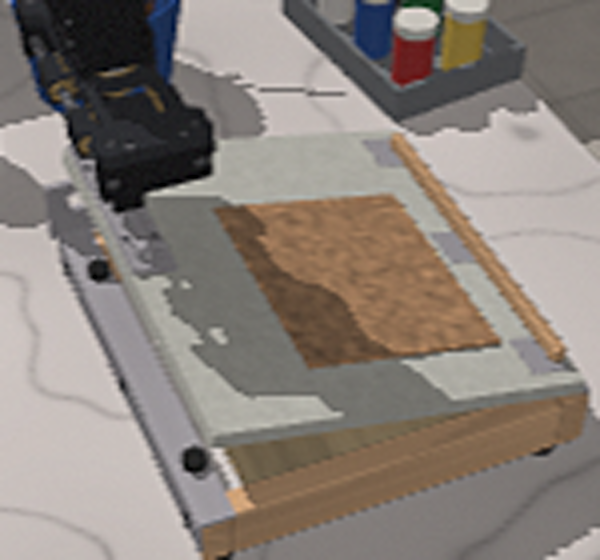

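The picture shows the board following down, so the tips are pressing on the rod. Next I'll go down to about 10 mm short of level.

>>> drive_tool(
  moves=[
    {"x": -1,"y": 0,"z": 4,"rx": 0,"ry": 0,"rz": 0,"fingers": 0.45},
    {"x": -2,"y": 0,"z": 8,"rx": 0,"ry": 0,"rz": 0,"fingers": 0.45},
    {"x": -3,"y": 0,"z": 12,"rx": 0,"ry": 0,"rz": 0,"fingers": 0.45},
    {"x": -4,"y": 0,"z": 16,"rx": 0,"ry": 0,"rz": 0,"fingers": 0.45},
    {"x": -5,"y": 0,"z": 20,"rx": 0,"ry": 0,"rz": 0,"fingers": 0.45},
    {"x": -6,"y": 0,"z": 24,"rx": 0,"ry": 0,"rz": 0,"fingers": 0.45},
    {"x": -6.5,"y": 0,"z": 28,"rx": 0,"ry": 0,"rz": 0,"fingers": 0.45},
    {"x": -7,"y": 0,"z": 32,"rx": 0,"ry": 0,"rz": 0,"fingers": 0.45},
    {"x": -8,"y": 0,"z": 36,"rx": 0,"ry": 0,"rz": 0,"fingers": 0.45},
    {"x": -8.5,"y": 0,"z": 40,"rx": 0,"ry": 0,"rz": 0,"fingers": 0.45},
    {"x": -8.5,"y": 0,"z": 40,"rx": 0,"ry": 0,"rz": 0,"fingers": 0.45},
    {"x": -8.5,"y": 0,"z": 40,"rx": 0,"ry": 0,"rz": 0,"fingers": 0.45},
  ],
)

```text
time_s: 8.52
tool_pos: [0.4903, 0.157, 0.0772]
tool_rot: [179.9, 0.2, -1.7]
force: [-5.9, -0.6, 7.8]
grip_width: 0.0239
grasp_force: 3.9
```

```bash
cat > f.py <<'E'
from h import *
# a few readings spaced by camera calls (0.05 s each) to average force noise
F=[];P=[]
for i in range(4):
    o=sensors.get_obs(); F.append(o['force']); P.append(o['tool_pos']); cam('side') if i<3 else None
print('F',np.mean(F,0).round(2),np.std(F,0).round(2),'P',(np.mean(P,0)*1000).round(2),o['time_s'],o['grip_width'],o['grasp_force'])
E
python3 f.py
```

```text
F [-5.67 -0.29  7.82] [0.2  0.24 0.51] P [490.32 157.    77.19] 8.675 0.024026611019808835 3.90755123924464
```

>>> drive_tool(
  moves=[
    {"x": -1.5,"y": 0,"z": 2,"rx": 0,"ry": 0,"rz": 0,"fingers": 0.45},
    {"x": -2,"y": 0,"z": 4,"rx": 0,"ry": 0,"rz": 0,"fingers": 0.45},
    {"x": -2.5,"y": 0,"z": 6,"rx": 0,"ry": 0,"rz": 0,"fingers": 0.45},
    {"x": -2.5,"y": 0,"z": 6,"rx": 0,"ry": 0,"rz": 0,"fingers": 0.45},
  ],
)

```text
time_s: 9.18
tool_pos: [0.4895, 0.157, 0.0719]
tool_rot: [180.0, 0.0, -1.7]
force: [-3.1, 0.1, 8.8]
grip_width: 0.0235
grasp_force: 4.3
```

```bash
python3 f.py
```

```text
F [-3.31 -0.23  8.37] [0.34 0.19 0.36] P [489.44 157.04  71.89] 9.325 0.024269325875139514 4.375302605330944
```

>>> drive_tool(
  moves=[
    {"x": -1,"y": 0,"z": 1.5,"rx": 0,"ry": 0,"rz": 0,"fingers": 0.45},
    {"x": -1,"y": 0,"z": 3,"rx": 0,"ry": 0,"rz": 0,"fingers": 0.45},
    {"x": -1,"y": 0,"z": 3,"rx": 0,"ry": 0,"rz": 0,"fingers": 0.45},
  ],
)

```text
time_s: 9.7
tool_pos: [0.489, 0.1571, 0.0692]
tool_rot: [180.0, -0.0, -1.7]
force: [-2.2, -1.1, 9.0]
grip_width: 0.024
grasp_force: 4.6
```

```bash
python3 f.py
```

```text
F [-2.56 -0.75  9.63] [0.35 0.31 0.45] P [489.04 157.08  69.18] 9.85 0.0240867994598429 4.654621034860611
```

>>> drive_tool(
  moves=[
    {"x": -0.5,"y": 0,"z": 1,"rx": 0,"ry": 0,"rz": 0,"fingers": 0.45},
    {"x": -0.5,"y": 0,"z": 2,"rx": 0,"ry": 0,"rz": 0,"fingers": 0.45},
    {"x": -0.5,"y": 0,"z": 2,"rx": 0,"ry": 0,"rz": 0,"fingers": 0.45},
  ],
)

```text
time_s: 10.22
tool_pos: [0.4888, 0.1571, 0.0673]
tool_rot: [180.0, -0.1, -1.7]
force: [-2.1, -1.4, 10.1]
grip_width: 0.0236
grasp_force: 4.9
```

```bash
python3 f.py
```

```text
F [-2.18 -1.49  9.78] [0.71 0.41 0.19] P [488.79 157.1   67.32] 10.375 0.0236599214420774 4.880723585374653
```

>>> drive_tool(
  moves=[
    {"x": -0.3,"y": 0,"z": 1,"rx": 0,"ry": 0,"rz": 0,"fingers": 0.45},
    {"x": -0.3,"y": 0,"z": 2,"rx": 0,"ry": 0,"rz": 0,"fingers": 0.45},
    {"x": -0.3,"y": 0,"z": 2,"rx": 0,"ry": 0,"rz": 0,"fingers": 0.45},
  ],
)

```text
time_s: 10.75
tool_pos: [0.4885, 0.1571, 0.0654]
tool_rot: [180.0, -0.1, -1.7]
force: [-1.6, -1.0, 10.1]
grip_width: 0.0243
grasp_force: 5.0
```

```bash
python3 f.py
```

```text
F [-2.04 -0.74 10.17] [0.26 0.15 0.14] P [488.55 157.1   65.36] 10.9 0.024004058706502112 4.962010507006198
```

>>> drive_tool(
  moves=[
    {"x": -0.2,"y": 0,"z": 1,"rx": 0,"ry": 0,"rz": 0,"fingers": 0.45},
    {"x": -0.2,"y": 0,"z": 2,"rx": 0,"ry": 0,"rz": 0,"fingers": 0.45},
    {"x": -0.2,"y": 0,"z": 2,"rx": 0,"ry": 0,"rz": 0,"fingers": 0.45},
  ],
)

```text
time_s: 11.28
tool_pos: [0.4883, 0.1571, 0.0634]
tool_rot: [180.0, -0.1, -1.7]
force: [-2.6, -0.4, 9.7]
grip_width: 0.024
grasp_force: 5.0
```

```bash
python3 f.py
```

```text
F [-2.68 -1.   10.02] [0.08 0.47 0.28] P [488.31 157.11  63.37] 11.425 0.023999336792257693 5.050653156358749
```

>>> drive_tool(
  moves=[
    {"x": -0.2,"y": 0,"z": 1,"rx": 0,"ry": 0,"rz": 0,"fingers": 0.45},
    {"x": -0.2,"y": 0,"z": 2,"rx": 0,"ry": 0,"rz": 0,"fingers": 0.45},
    {"x": -0.2,"y": 0,"z": 2,"rx": 0,"ry": 0,"rz": 0,"fingers": 0.45},
  ],
)

```text
time_s: 11.8
tool_pos: [0.4881, 0.1571, 0.0614]
tool_rot: [180.0, -0.1, -1.7]
force: [-2.4, -1.0, 10.8]
grip_width: 0.0241
grasp_force: 5.1
```

```bash
python3 f.py
```

```text
F [-2.18 -0.9  10.32] [0.39 0.16 0.65] P [488.08 157.12  61.37] 11.95 0.023624858193223332 5.139919328503311
```

>>> drive_tool(
  moves=[
    {"x": -0.2,"y": 0,"z": 1,"rx": 0,"ry": 0,"rz": 0,"fingers": 0.45},
    {"x": -0.2,"y": 0,"z": 2,"rx": 0,"ry": 0,"rz": 0,"fingers": 0.45},
    {"x": -0.2,"y": 0,"z": 2,"rx": 0,"ry": 0,"rz": 0,"fingers": 0.45},
  ],
)

```text
time_s: 12.32
tool_pos: [0.4879, 0.1571, 0.0594]
tool_rot: [180.0, -0.1, -1.7]
force: [-2.5, -1.0, 10.6]
grip_width: 0.0238
grasp_force: 5.2
```

```bash
python3 f.py
```

```text
F [-3.01 -1.17 10.67] [0.48 0.3  0.21] P [487.89 157.11  59.39] 12.475 0.023908239080283233 5.227321372367442
```

>>> drive_tool(
  moves=[
    {"x": -0.1,"y": 0,"z": 0.5,"rx": 0,"ry": 0,"rz": 0,"fingers": 0.45},
    {"x": -0.1,"y": 0,"z": 1,"rx": 0,"ry": 0,"rz": 0,"fingers": 0.45},
    {"x": -0.1,"y": 0,"z": 1,"rx": 0,"ry": 0,"rz": 0,"fingers": 0.45},
  ],
)

```text
time_s: 12.85
tool_pos: [0.4878, 0.1571, 0.0585]
tool_rot: [180.0, -0.1, -1.7]
force: [-2.6, -0.8, 10.7]
grip_width: 0.024
grasp_force: 5.4
```

```bash
python3 f.py
```

```text
F [-2.45 -0.47 11.06] [0.37 0.29 0.47] P [487.8  157.13  58.45] 13.0 0.023696160693134537 5.449974895454943
```

>>> drive_tool(
  moves=[
    {"x": 0,"y": 0,"z": 0.5,"rx": 0,"ry": 0,"rz": 0,"fingers": 0.45},
    {"x": 0,"y": 0,"z": 0.5,"rx": 0,"ry": 0,"rz": 0,"fingers": 0.45},
  ],
)

```text
time_s: 13.25
tool_pos: [0.4878, 0.1571, 0.058]
tool_rot: [180.0, -0.1, -1.7]
force: [-2.9, -1.2, 10.1]
grip_width: 0.0239
grasp_force: 5.5
```

```bash
python3 f.py
```

```text
F [-2.4  -1.11 10.58] [0.42 0.55 0.36] P [487.77 157.12  57.96] 13.4 0.02362989605634462 5.498337987810373
```

>>> drive_tool(
  moves=[
    {"x": 0,"y": 0,"z": 0.5,"rx": 0,"ry": 0,"rz": 0,"fingers": 0.45},
    {"x": -0.1,"y": 0,"z": 1,"rx": 0,"ry": 0,"rz": 0,"fingers": 0.45},
    {"x": -0.1,"y": 0,"z": 1,"rx": 0,"ry": 0,"rz": 0,"fingers": 0.45},
  ],
)

```text
time_s: 13.78
tool_pos: [0.4878, 0.1572, 0.0573]
tool_rot: [180.0, -0.1, -1.7]
force: [-3.9, -1.9, 12.5]
grip_width: 0.0238
grasp_force: 6.6
```

```bash
python3 f.py
```

```text
F [-3.78 -1.57 13.16] [0.26 0.31 0.85] P [487.75 157.24  57.29] 13.925 0.024398455819950007 6.616750338580459
```

Knee found: the force rose from about 11 N to 13 N, so roughly 2 N rests on the stops at reported z 57.3 mm. Holding this height, I'll slide the bolt along stand +y (tool -y).

>>> drive_tool(
  moves=[
    {"x": 0,"y": -2,"z": 0,"rx": 0,"ry": 0,"rz": 0,"fingers": 0.45},
    {"x": 0,"y": -4,"z": 0,"rx": 0,"ry": 0,"rz": 0,"fingers": 0.45},
    {"x": 0,"y": -6,"z": 0,"rx": 0,"ry": 0,"rz": 0,"fingers": 0.45},
    {"x": 0,"y": -8,"z": 0,"rx": 0,"ry": 0,"rz": 0,"fingers": 0.45},
    {"x": 0,"y": -10,"z": 0,"rx": 0,"ry": 0,"rz": 0,"fingers": 0.45},
    {"x": 0,"y": -12,"z": 0,"rx": 0,"ry": 0,"rz": 0,"fingers": 0.45},
    {"x": 0,"y": -14,"z": 0,"rx": 0,"ry": 0,"rz": 0,"fingers": 0.45},
    {"x": 0,"y": -15,"z": 0,"rx": 0,"ry": 0,"rz": 0,"fingers": 0.45},
    {"x": 0,"y": -15,"z": 0,"rx": 0,"ry": 0,"rz": 0,"fingers": 0.45},
  ],
)

```text
time_s: 15.05
tool_pos: [0.4882, 0.1725, 0.0573]
tool_rot: [180.0, -0.1, -1.7]
force: [-3.9, -1.9, 12.6]
grip_width: 0.0238
grasp_force: 6.5
```

```bash
python3 f.py
```

```text
F [-3.53 -1.3  12.75] [0.33 0.44 0.28] P [488.21 172.52  57.3 ] 15.2 0.02414011196857052 6.465731542557478
```

>>> drive_tool(
  moves=[
    {"x": 0,"y": -2,"z": 0,"rx": 0,"ry": 0,"rz": 0,"fingers": 0.45},
    {"x": 0,"y": -4,"z": 0,"rx": 0,"ry": 0,"rz": 0,"fingers": 0.45},
    {"x": 0,"y": -6,"z": 0,"rx": 0,"ry": 0,"rz": 0,"fingers": 0.45},
    {"x": 0,"y": -8,"z": 0,"rx": 0,"ry": 0,"rz": 0,"fingers": 0.45},
    {"x": 0,"y": -10,"z": 0,"rx": 0,"ry": 0,"rz": 0,"fingers": 0.45},
    {"x": 0,"y": -12,"z": 0,"rx": 0,"ry": 0,"rz": 0,"fingers": 0.45},
    {"x": 0,"y": -13,"z": 0,"rx": 0,"ry": 0,"rz": 0,"fingers": 0.45},
    {"x": 0,"y": -13,"z": 0,"rx": 0,"ry": 0,"rz": 0,"fingers": 0.45},
  ],
)

```text
time_s: 16.2
tool_pos: [0.4886, 0.1838, 0.0572]
tool_rot: [179.9, -0.0, -1.8]
force: [-4.4, -4.0, 14.5]
grip_width: 0.0235
grasp_force: 7.2
```

```bash
python3 f.py
```

```text
F [-3.79 -3.94 14.2 ] [0.4  0.17 0.32] P [488.56 183.84  57.23] 16.35 0.023693479812081607 7.163726636208594
```

>>> drive_tool(
  moves=[
    {"x": 0,"y": -1,"z": 0,"rx": 0,"ry": 0,"rz": 0,"fingers": 0.45},
    {"x": 0,"y": -2,"z": 0,"rx": 0,"ry": 0,"rz": 0,"fingers": 0.45},
    {"x": 0,"y": -3,"z": 0,"rx": 0,"ry": 0,"rz": 0,"fingers": 0.45},
    {"x": 0,"y": -3,"z": 0,"rx": 0,"ry": 0,"rz": 0,"fingers": 0.45},
  ],
)

```text
time_s: 16.85
tool_pos: [0.4886, 0.1839, 0.0571]
tool_rot: [179.6, 0.0, -1.9]
force: [-4.2, -9.2, 16.9]
grip_width: 0.0239
grasp_force: 8.4
```

```bash
python3 f.py
```

```text
F [-5.13 -8.88 16.72] [0.62 0.28 0.41] P [488.56 183.92  57.09] 17.0 0.02398026473173176 8.39970113709569
```

Blocked at y 183.9 with about 9 N. This is most likely the end stop, but the tips drive the rod by friction. I'll ease off, take the knob between the fingers, and confirm with a direct push.

>>> drive_tool(
  moves=[
    {"x": 0,"y": 2,"z": 0,"rx": 0,"ry": 0,"rz": 0,"fingers": 0.45},
    {"x": 0,"y": 3,"z": -0.3,"rx": 0,"ry": 0,"rz": 0,"fingers": 1},
    {"x": 0,"y": 3,"z": -0.3,"rx": 0,"ry": 0,"rz": 0,"fingers": 1},
    {"x": 0,"y": 3,"z": -0.3,"rx": 0,"ry": 0,"rz": 0,"fingers": 1},
    {"x": 0,"y": 3,"z": -0.3,"rx": 0,"ry": 0,"rz": 0,"fingers": 1},
  ],
  force=6,
)

```text
time_s: 17.62
tool_pos: [0.4891, 0.1851, 0.0574]
tool_rot: [-180.0, -0.1, -1.7]
force: [-1.3, -2.0, 10.9]
grip_width: 0.0154
grasp_force: 10.0
```

```bash
python3 f.py
```

```text
F [-1.59 -1.55 10.62] [0.34 0.52 0.35] P [489.11 185.18  57.43] 17.775 0.01564614340029211 9.968758924514987
```

>>> drive_tool(
  moves=[
    {"x": 0,"y": -1,"z": 0.1,"rx": 0,"ry": 0,"rz": 0,"fingers": 1},
    {"x": 0,"y": -2,"z": 0.1,"rx": 0,"ry": 0,"rz": 0,"fingers": 1},
    {"x": 0,"y": -2,"z": 0.1,"rx": 0,"ry": 0,"rz": 0,"fingers": 1},
  ],
)

```text
time_s: 18.15
tool_pos: [0.4891, 0.1852, 0.0573]
tool_rot: [179.8, -0.1, -1.8]
force: [-2.1, -5.1, 12.8]
grip_width: 0.0158
grasp_force: 10.6
```

```bash
python3 f.py
```

```text
F [-2.2  -4.97 13.15] [0.5  0.39 0.28] P [489.12 185.16  57.32] 18.3 0.015769079742501003 10.621158102494519
```

The bolt is at a hard end, fully home. I'll ease off, open and lift straight up.

>>> drive_tool(
  moves=[
    {"x": 0,"y": 2,"z": 0,"rx": 0,"ry": 0,"rz": 0,"fingers": 1},
    {"x": 0,"y": 2,"z": 0,"rx": 0,"ry": 0,"rz": 0,"fingers": 0.4},
    {"x": 0,"y": 2,"z": -1,"rx": 0,"ry": 0,"rz": 0,"fingers": 0.3},
    {"x": 0,"y": 2,"z": -3,"rx": 0,"ry": 0,"rz": 0,"fingers": 0.2},
    {"x": 0,"y": 2,"z": -8,"rx": 0,"ry": 0,"rz": 0,"fingers": 0.2},
    {"x": 0,"y": 2,"z": -20,"rx": 0,"ry": 0,"rz": 0,"fingers": 0.2},
    {"x": 0,"y": 2,"z": -50,"rx": 0,"ry": 0,"rz": 0,"fingers": 0.2},
    {"x": 0,"y": 2,"z": -100,"rx": 0,"ry": 0,"rz": 0,"fingers": 0.2},
    {"x": 0,"y": 2,"z": -150,"rx": 0,"ry": 0,"rz": 0,"fingers": -1},
    {"x": 0,"y": 2,"z": -180,"rx": 0,"ry": 0,"rz": 0,"fingers": -1},
    {"x": 0,"y": 102,"z": -180,"rx": 0,"ry": 0,"rz": 0,"fingers": -1},
    {"x": 0,"y": 102,"z": -180,"rx": 0,"ry": 0,"rz": 0,"fingers": -1},
  ],
)

```text
time_s: 19.8
tool_pos: [0.4849, 0.0823, 0.2369]
tool_rot: [179.9, -0.1, -1.8]
force: [0.3, 0.4, -0.5]
grip_width: 0.067
grasp_force: 0.0
```

```bash
python3 - <<'E'
from h import *
import pickle
S=cam('side'); pickle.dump(S,open('c1.pkl','wb'))
a=cv2.resize(S['image'][110:260,240:400][:,:,::-1],None,fx=3,fy=3,interpolation=2)
# stone grabcut from start pictures, both views
cs=pickle.load(open('c0.pkl','rb'))
P=[];vis=[]
for n,w,seed in (('top',(416,184,458,230),(436.5,206.6)),('side',(340,298,412,372),(376.8,336.2))):
    c=cs[n]; im=cv2.resize(c['image'][w[1]:w[3],w[0]:w[2]],None,fx=6,fy=6,interpolation=2)[:,:,::-1].copy()
    r={'top':(22,32),'side':(42,42)}[n]; s=((np.array(seed)-w[:2]))*6
    m=np.full(im.shape[:2],cv2.GC_BGD,'uint8')
    cv2.rectangle(m,tuple(int(v) for v in s-np.array(r)*3.0),tuple(int(v) for v in s+np.array(r)*3.0),cv2.GC_PR_FGD,-1)
    cv2.circle(m,tuple(int(v) for v in s),40,cv2.GC_FGD,-1)
    cv2.grabCut(im,m,None,np.zeros((1,65)),np.zeros((1,65)),6,cv2.GC_INIT_WITH_MASK)
    f=((m==1)|(m==3)).astype('uint8'); f=cv2.morphologyEx(f,cv2.MORPH_OPEN,np.ones((15,15)))
    cn=max(cv2.findContours(f,0,1)[0],key=cv2.contourArea); h=cv2.convexHull(cn)
    M=cv2.moments(h); ce=np.array([M['m10'],M['m01']])/M['m00']; P.append((ce+.5)/6-.5+w[:2])
    W=np.array([onz(c,(u+.5)/6-.5+w[0],(v+.5)/6-.5+w[1],.014)[:2] for u,v in h.reshape(-1,2)])*1000
    print(n,P[-1],cv2.minAreaRect(W.astype('float32')),W.min(0),W.max(0))
    cv2.drawContours(im,[h],-1,(0,0,255),1); vis.append(im)
print(tri(cs['top'],P[0],cs['side'],P[1]))
o=np.zeros((450,800,3),'uint8'); o[:450,:480]=a
b=vis[0]; o[:b.shape[0],480:480+b.shape[1]]=b
d=cv2.resize(vis[1],(170,174)); o[276:450,480:650]=d; cv2.imwrite('pics/v8.png',o)
go((.528,-.341,.12,180,0,10))
E
```

```text
top [436.99969129 205.83897527] ((537.5191040039062, -350.3760986328125), (64.5662841796875, 91.83091735839844), 88.95396423339844) [ 491.6366328  -382.86919292] [ 583.56171827 -318.18728054]
side [378.55694267 335.65198702] ((537.9320068359375, -354.3592834472656), (96.83855438232422, 76.4359359741211), 7.1753950119018555) [ 488.97509394 -392.79332516] [ 584.56403129 -314.30350666]
(array([ 0.53778208, -0.3525634 ,  0.00706671]), np.float64(0.00040251196457631247))
xyz [ 59.2 414.9 118.3] rot [ 0.0046  0.0005 -0.2133]
{'time_s': np.float64(19.85), 'tool_pos': array([0.485 , 0.0764, 0.2364]), 'tool_rot': array([ 1.797375e+02,  1.700000e-03, -2.222900e+00]), 'force': array([ 0.5833, -4.2242, -0.649 ]), 'grip_width': np.float64(0.0707), 'grasp_force': np.float64(0.0)}
```

View pics/v8.png

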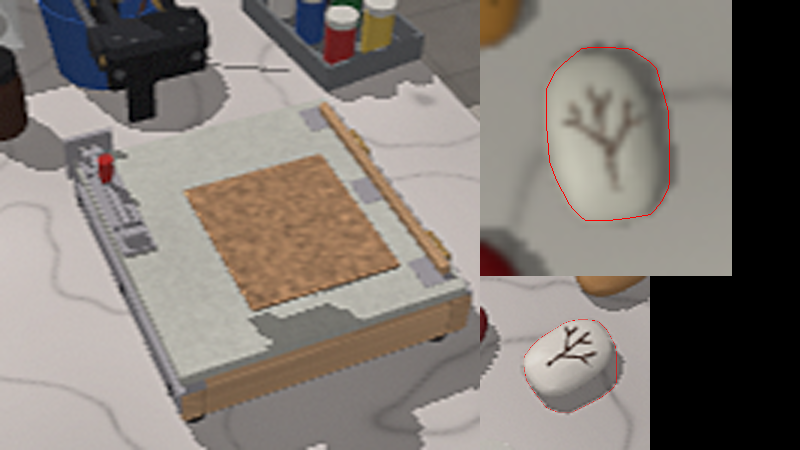

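The board lies level with the bolt through the keeper. The stone outline is centred near (0.537,-0.348) with a yaw of about 11° (the contour takes in a little shadow on the -y side). Next, hover over the stone.

>>> drive_tool(
  moves=[
    {"x": 61,"y": 431,"z": 60,"rx": 0,"ry": 0,"rz": -0.222,"fingers": -1},
    {"x": 61,"y": 431,"z": 60,"rx": 0,"ry": 0,"rz": -0.222,"fingers": -1},
    {"x": 61,"y": 431,"z": 60,"rx": 0,"ry": 0,"rz": -0.222,"fingers": -1},
    {"x": 61,"y": 431,"z": 60,"rx": 0,"ry": 0,"rz": -0.222,"fingers": -1},
    {"x": 61,"y": 431,"z": 60,"rx": 0,"ry": 0,"rz": -0.222,"fingers": -1},
    {"x": 61,"y": 431,"z": 60,"rx": 0,"ry": 0,"rz": -0.222,"fingers": -1},
    {"x": 61,"y": 431,"z": 60,"rx": 0,"ry": 0,"rz": -0.222,"fingers": -1},
    {"x": 61,"y": 431,"z": 140,"rx": 0,"ry": 0,"rz": -0.222,"fingers": -1},
    {"x": 61,"y": 431,"z": 140,"rx": 0,"ry": 0,"rz": -0.222,"fingers": -1},
    {"x": 61,"y": 431,"z": 140,"rx": 0,"ry": 0,"rz": -0.222,"fingers": -1},
    {"x": 61,"y": 431,"z": 140,"rx": 0,"ry": 0,"rz": -0.222,"fingers": -1},
    {"x": 61,"y": 431,"z": 140,"rx": 0,"ry": 0,"rz": -0.222,"fingers": -1},
  ],
)

```text
time_s: 21.35
tool_pos: [0.5345, -0.3474, 0.0988]
tool_rot: [179.8, -0.2, 11.1]
force: [-0.7, -0.4, 0.7]
grip_width: 0.0871
grasp_force: 0.0
```

```bash
python3 - <<'E'
from h import *
import pickle
S=cam('side'); T=cam('top'); pickle.dump((S,T),open('c2.pkl','wb'))
a=cv2.resize(S['image'][260:400,290:450][:,:,::-1],None,fx=3,fy=3,interpolation=2)
b=cv2.resize(T['image'][170:250,390:480][:,:,::-1],None,fx=3.5,fy=3.5,interpolation=2)
o=np.zeros((420,800,3),'uint8'); o[:,:480]=a; o[:b.shape[0],480:480+b.shape[1]]=b; cv2.imwrite('pics/v9.png',o)
go((.537,-.348,.0,180,0,11))
# cork at level
import m
E
```

```text
xyz [ 2.8  0.8 98. ] rot [ 0.0022 -0.0018  0.0005]
{'time_s': np.float64(21.45), 'tool_pos': array([ 0.5339, -0.3476,  0.098 ]), 'tool_rot': array([ 1.798756e+02, -1.046000e-01,  1.102820e+01]), 'force': array([ 1.383 , -0.9588,  0.1415]), 'grip_width': np.float64(0.0867), 'grasp_force': np.float64(0.0)}
top knob [270.76666667 209.76666667] [268 207   6   7  30] cork [306.93301243 171.13196951] [[335, 150], [335, 193], [277, 193], [280, 148]] 2394.5
side knob [284.68181818 144.88636364] [282 140   7  10  44] cork [339.90697674 175.67790698] [[349, 157], [376, 194], [330, 195], [305, 155]] 1635.5
knob [0.51896841 0.15744429 0.18685491] 0.0005868118301646429
cork [0.64038305 0.05652726 0.11232647] 0.0020208796510143632
corner [335 150] (array([ 0.70845287, -0.02978888,  0.09109659]), np.float64(0.0033889916033481415))
corner [335 193] (array([ 0.56917876, -0.02501448,  0.14065739]), np.float64(0.001478524939107962))
corner [277 193] (array([0.57205415, 0.14358755, 0.14388112]), np.float64(0.0018870077778342905))
corner [280 148] (array([0.71584747, 0.13892078, 0.09175486]), np.float64(0.0006599775120520617))
----
[267.77777778 223.5       ] 18
[274.19047619 177.04761905] 21
[332.77777778 224.5       ] 18
[298.27586207 224.65517241] 29
stops L (array([0.48809171, 0.18104773, 0.05880065]), np.float64(1.8805408561564348e-05)) R (array([ 0.48207206, -0.01849436,  0.05829123]), np.float64(0.0011015838443546424)) 0.19963351623961936
yaw deg -1.7279352679339959
top [100. 144. 151. 159. 183.] [148.33037037 145.6362963  136.60666667]
side [106. 157. 179. 185. 209.] [167.86   161.0956 156.8148]
```

View pics/v9.png

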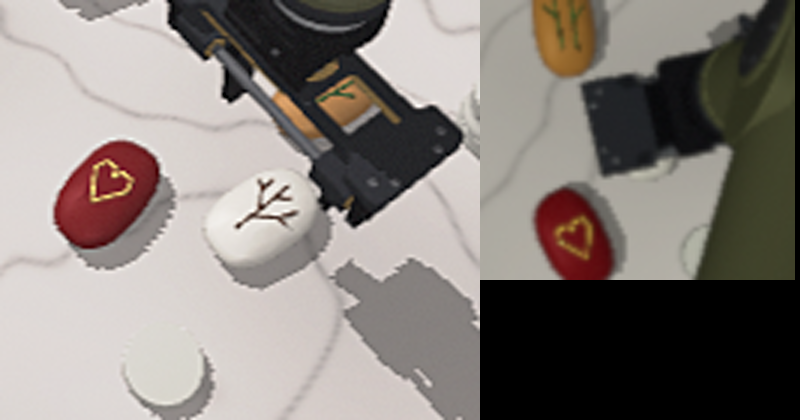

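The side crop shows finger tips at px (406.7,335) and (368.3,293), well above the stone. I'll solve their height and measure the levelled cork.

```bash
python3 - <<'E'
from h import *
import pickle
S,T=pickle.load(open('c2.pkl','rb')); o=sensors.get_obs()
R=Ro.from_euler('xyz',o['tool_rot'],degrees=True).as_matrix();p=np.array(o['tool_pos'])
for z in (.09,.11,.13):
    print(z,[np.round(proj(S,[*(p+R@np.array([x,y,0]))[:2],z]),1).tolist() for y in (.0435,.058,-.0435,-.058) for x in (-.0095,.0095)])
P=[]
for n,c,wc,s in (('top',T,(260,140,350,205),85),('side',S,(295,145,390,225),85)):
    h=cv2.cvtColor(c['image'],cv2.COLOR_RGB2HSV).astype(int); m=((h[...,0]<20)&(h[...,1]>s)).astype('uint8')
    w=np.zeros_like(m); w[wc[1]:wc[3],wc[0]:wc[2]]=1; m=m*w; m=cv2.morphologyEx(m,cv2.MORPH_OPEN,np.ones((3,3)))
    cn=max(cv2.findContours(m,0,1)[0],key=cv2.contourArea); q=cv2.approxPolyN(cv2.convexHull(cn),4,ensure_convex=True).reshape(-1,2)
    M=cv2.moments(cn); ce=np.array([M['m10'],M['m01']])/M['m00']; P.append(ce)
    W=np.array([onz(c,u,v,.077)[:2] for u,v in cn.reshape(-1,2)])*1000
    print(n,ce,q.tolist(),onz(c,*ce,.077),cv2.minAreaRect(W.astype('float32')))
print(tri(T,P[0],S,P[1]))
E
```

```text
0.09 [[391.7, 335.9], [398.5, 330.7], [396.7, 341.6], [403.5, 336.3], [363.9, 304.1], [370.5, 299.4], [359.5, 299.1], [366.2, 294.6]]
0.11 [[393.2, 331.5], [400.2, 326.3], [398.3, 337.3], [405.3, 331.9], [364.8, 299.4], [371.6, 294.7], [360.4, 294.4], [367.1, 289.8]]
0.13 [[394.8, 327.0], [401.8, 321.7], [400.0, 332.8], [407.1, 327.4], [365.7, 294.5], [372.6, 289.8], [361.2, 289.5], [368.1, 284.9]]
top [307.13833862 176.55797676] [[334, 153], [334, 200], [280, 200], [280, 153]] [0.62871027 0.05758193 0.077     ] ((629.3026123046875, 58.16616439819336), (166.06980895996094, 145.81491088867188), 88.91133880615234)
side [333.62741023 191.94654197] [[365, 188], [369, 199], [324, 213], [297, 168]] [0.61374408 0.03674202 0.077     ] ((629.25634765625, 58.04966354370117), (170.25657653808594, 145.4434814453125), 88.072998046875)
(array([0.62989501, 0.05953224, 0.05015538]), np.float64(0.006646820038541598))
```

Both views agree on the mat at z 77 mm with centre (0.6293,0.0581). The tip offset is about +30 mm, matching the rod contact. I'll descend onto the stone.

>>> drive_tool(
  moves=[
    {"x": 3,"y": 1,"z": 30,"rx": 0,"ry": 0,"rz": 0,"fingers": -1},
    {"x": 3,"y": 1,"z": 60,"rx": 0,"ry": 0,"rz": 0,"fingers": -1},
    {"x": 3,"y": 1,"z": 80,"rx": 0,"ry": 0,"rz": 0,"fingers": -1},
    {"x": 3,"y": 1,"z": 95,"rx": 0,"ry": 0,"rz": 0,"fingers": -1},
    {"x": 3,"y": 1,"z": 105,"rx": 0,"ry": 0,"rz": 0,"fingers": -1},
    {"x": 3,"y": 1,"z": 110,"rx": 0,"ry": 0,"rz": 0,"fingers": -1},
    {"x": 3,"y": 1,"z": 113,"rx": 0,"ry": 0,"rz": 0,"fingers": -1},
    {"x": 3,"y": 1,"z": 113,"rx": 0,"ry": 0,"rz": 0,"fingers": -1},
  ],
)

```text
time_s: 22.45
tool_pos: [0.5362, -0.3481, -0.0165]
tool_rot: [180.0, -0.0, 11.0]
force: [0.5, 0.9, 0.4]
grip_width: 0.0871
grasp_force: 0.0
```

```bash
python3 - <<'E'
from h import *
go((.537,-.348,-.022,180,0,11))
S=cam('side'); T=cam('top')
a=cv2.resize(S['image'][270:380,320:440][:,:,::-1],None,fx=4,fy=4,interpolation=2)
cv2.imwrite('pics/v10.png',a)
E
```

```text
xyz [0.8 0.  5.5] rot [ 0.0005 -0.0003 -0.0002]
{'time_s': np.float64(22.45), 'tool_pos': array([ 0.5362, -0.3481, -0.0165]), 'tool_rot': array([ 1.799736e+02, -1.990000e-02,  1.098750e+01]), 'force': array([0.5482, 0.8839, 0.3767]), 'grip_width': np.float64(0.0871), 'grasp_force': np.float64(0.0)}
```

>>> drive_tool(
  moves=[
    {"x": 1,"y": 0,"z": 2,"rx": 0,"ry": 0,"rz": 0,"fingers": -1},
    {"x": 1,"y": 0,"z": 4,"rx": 0,"ry": 0,"rz": 0,"fingers": -1},
    {"x": 1,"y": 0,"z": 6,"rx": 0,"ry": 0,"rz": 0,"fingers": -1},
    {"x": 1,"y": 0,"z": 6,"rx": 0,"ry": 0,"rz": 0,"fingers": -1},
  ],
)

```text
time_s: 23.05
tool_pos: [0.5368, -0.3477, -0.0232]
tool_rot: [-180.0, 0.0, 11.0]
force: [-0.8, 0.2, -0.3]
grip_width: 0.0865
grasp_force: 0.0
```

>>> drive_tool(
  moves=[
    {"x": 1,"y": 0,"z": 6,"rx": 0,"ry": 0,"rz": 0,"fingers": 1},
    {"x": 1,"y": 0,"z": 6,"rx": 0,"ry": 0,"rz": 0,"fingers": 1},
    {"x": 1,"y": 0,"z": 6,"rx": 0,"ry": 0,"rz": 0,"fingers": 1},
    {"x": 1,"y": 0,"z": 6,"rx": 0,"ry": 0,"rz": 0,"fingers": 1},
    {"x": 1,"y": 0,"z": 6,"rx": 0,"ry": 0,"rz": 0,"fingers": 1},
    {"x": 1,"y": 0,"z": 6,"rx": 0,"ry": 0,"rz": 0,"fingers": 1},
  ],
  force=15,
)

```text
time_s: 23.8
tool_pos: [0.5383, -0.3474, -0.0286]
tool_rot: [180.0, -0.0, 11.0]
force: [-0.7, 2.2, 4.4]
grip_width: 0.056
grasp_force: 15.8
```

Gripped at 56 mm with the tips just brushing the table. I'll lift and check.

>>> drive_tool(
  moves=[
    {"x": 0,"y": 0,"z": -5,"rx": 0,"ry": 0,"rz": 0,"fingers": 1},
    {"x": 0,"y": 0,"z": -20,"rx": 0,"ry": 0,"rz": 0,"fingers": 1},
    {"x": 0,"y": 0,"z": -50,"rx": 0,"ry": 0,"rz": 0,"fingers": 1},
    {"x": 0,"y": 0,"z": -90,"rx": 0,"ry": 0,"rz": 0,"fingers": 1},
    {"x": 0,"y": 0,"z": -130,"rx": 0,"ry": 0,"rz": 0,"fingers": 1},
    {"x": 0,"y": 0,"z": -150,"rx": 0,"ry": 0,"rz": 0,"fingers": 1},
    {"x": 0,"y": 0,"z": -150,"rx": 0,"ry": 0,"rz": 0,"fingers": 1},
  ],
)

```text
time_s: 24.68
tool_pos: [0.5387, -0.3482, 0.1226]
tool_rot: [179.9, -0.1, 11.0]
force: [0.5, -1.1, -3.5]
grip_width: 0.056
grasp_force: 15.0
```

```bash
python3 f.py; python3 -c "
from h import *
go((.6293,.0581,.10,180,0,-1.7))"
```

```text
F [-0.44 -0.67 -3.93] [0.85 0.28 0.24] P [ 537.41 -347.47  120.36] 24.825 0.05602120981705959 14.997656866908073
xyz [ 168.3 -379.9   19.3] rot [-0.0022  0.0031  0.2214]
{'time_s': np.float64(24.825), 'tool_pos': array([ 0.5366, -0.347 ,  0.1189]), 'tool_rot': array([-1.798558e+02,  1.612000e-01,  1.098540e+01]), 'force': array([-0.1151, -0.3058, -3.985 ]), 'grip_width': np.float64(0.056), 'grasp_force': np.float64(14.9977)}
```

>>> drive_tool(
  moves=[
    {"x": 42,"y": -95,"z": 0,"rx": 0,"ry": 0,"rz": 0.05,"fingers": 1},
    {"x": 42,"y": -95,"z": 0,"rx": 0,"ry": 0,"rz": 0.05,"fingers": 1},
    {"x": 84,"y": -190,"z": 0,"rx": 0,"ry": 0,"rz": 0.11,"fingers": 1},
    {"x": 84,"y": -190,"z": 0,"rx": 0,"ry": 0,"rz": 0.11,"fingers": 1},
    {"x": 126,"y": -285,"z": 0,"rx": 0,"ry": 0,"rz": 0.17,"fingers": 1},
    {"x": 126,"y": -285,"z": 0,"rx": 0,"ry": 0,"rz": 0.17,"fingers": 1},
    {"x": 155,"y": -350,"z": 0,"rx": 0,"ry": 0,"rz": 0.222,"fingers": 1},
    {"x": 167,"y": -380,"z": 0,"rx": 0,"ry": 0,"rz": 0.222,"fingers": 1},
    {"x": 167,"y": -380,"z": 0,"rx": 0,"ry": 0,"rz": 0.222,"fingers": 1},
    {"x": 167,"y": -380,"z": 0,"rx": 0,"ry": 0,"rz": 0.222,"fingers": 1},
    {"x": 167,"y": -380,"z": 0,"rx": 0,"ry": 0,"rz": 0.222,"fingers": 1},
    {"x": 167,"y": -380,"z": 0,"rx": 0,"ry": 0,"rz": 0.222,"fingers": 1},
  ],
)

```text
time_s: 26.32
tool_pos: [0.6294, 0.0556, 0.1208]
tool_rot: [180.0, 0.0, -1.9]
force: [0.2, -0.2, -3.8]
grip_width: 0.056
grasp_force: 15.0
```

```bash
python3 f.py; python3 - <<'E'
from h import *
go((.6293,.0581,.0585,180,0,-1.7))
S=cam('side'); T=cam('top'); o=sensors.get_obs()
p=np.array(o['tool_pos'])
a=cv2.resize(S['image'][100:230,270:420][:,:,::-1],None,fx=4,fy=4,interpolation=2)
cv2.imwrite('pics/v10.png',a)
# white blob of stone in side view
im=S['image'].astype(int); 
R=Ro.from_euler('xyz',o['tool_rot'],degrees=True).as_matrix()
print('proj stone ends (z tip+14):',[np.round(proj(S,p+R@np.array([x,y,0])+[0,0,.030+.014]),1).tolist() for x,y in ((-.048,0),(.048,0),(0,.029),(0,-.029))])
h=cv2.cvtColor(S['image'],cv2.COLOR_RGB2HSV)
u,v=proj(S,p+[0,0,.05]); u,v=int(u),int(v); print(u,v)
for r in range(v-22,v+26):
    print(r,''.join('O' if (im[r,c].min()>150 and h[r,c,1]<40) else ('#' if im[r,c].max()<60 else ('c' if h[r,c,1]>85 else '.')) for c in range(u-40,u+45)))
E
```

```text
F [-0.11 -0.02 -3.45] [0.54 0.22 0.49] P [629.43  56.12 121.03] 26.475 0.05583389454867953 14.99792997725308
xyz [-0.2 -1.6 62.7] rot [ 0.0003 -0.0001 -0.0017]
{'time_s': np.float64(26.475), 'tool_pos': array([0.6295, 0.0565, 0.1212]), 'tool_rot': array([ 1.799854e+02, -5.800000e-03, -1.794800e+00]), 'force': array([ 0.6217,  0.3383, -3.2866]), 'grip_width': np.float64(0.0558), 'grasp_force': np.float64(14.9979)}
proj stone ends (z tip+14): [[320.5, 166.7], [352.9, 157.9], [341.5, 168.9], [332.5, 155.8]]
337 160
138 ..................OOOO.#cc....##cc########################.................OOOOOOO.O.
139 ...................OOOO###....###c#########################................OOOOOOOOOO
140 ..................OOOOO........###c###.#########.OO.cc#####................OOOOOOOOOO
141 ...................OOOOOOOOO....##cc#########ccOOOOO.cc#####................OOOOOOOOO
142 ....................OOOOOOOOO...###cc####....OOOOOOOO.cc#####..OOOOO.....OOOOOOOOOOOO
143 ..................OOOOOOOOOOO....###c#####.OOOOOOOOOOOcc#####.OOOOOOOOOOOOOOOOOOOOOOO
144 .................OOOOOOOOOOOOO....###c
[... 3037 characters left out ...]
ccccccccccccccccccccccccccccccccccccccccccccccc.OOOOOOOOO.cccc..OOOOOO
179 OOOOOOOccccccccccccccccccccccccccccccccccccccccccccccccccccccccOOOOOOOOOO.cccc..OOOOO
180 OOOOOOOO.cccccccccccccccccccccccccccccccccccccccccccccccccccccc.OOOOOOOOOO.cccc.OOOOO
181 OOOOOOOO.ccccccccccccccccccccccccccccccccccccccccccccccccccccccc.OOOOOOOOOO.cccc.OOOO
182 OOOOOOOOOcccccccccccccccccccccccccccccccccccccccccccccccccccccccc.OOOOOOOOO.ccccc.OOO
183 OOOOOOOOO.ccccccccccccccccccccccccccccccccccccccccccccccccccccccccOOOOOOOOOO.cccc..OO
184 OOOOOOOOOO.ccccccccccccccccccccccccccccccccccccccccccccccccccccccc.OOOOOO.OOO.cccc.OO
185 OOOOOOOOOO.cccccccccccccccccccccccccccccccccccccccccccccccccccccccc.OO.....OOO.cccc.O
```

>>> drive_tool(
  moves=[
    {"x": 0,"y": 0,"z": 20,"rx": 0,"ry": 0,"rz": 0,"fingers": 1},
    {"x": 0,"y": 0,"z": 40,"rx": 0,"ry": 0,"rz": 0,"fingers": 1},
    {"x": 0,"y": 0,"z": 55,"rx": 0,"ry": 0,"rz": 0,"fingers": 1},
    {"x": 0,"y": 0,"z": 62,"rx": 0,"ry": 0,"rz": 0,"fingers": 1},
    {"x": 0,"y": 0,"z": 67,"rx": 0,"ry": 0,"rz": 0,"fingers": 1},
    {"x": 0,"y": 0,"z": 68,"rx": 0,"ry": 0,"rz": 0,"fingers": 1},
    {"x": 0,"y": 0,"z": 68,"rx": 0,"ry": 0,"rz": 0,"fingers": 1},
  ],
)

```text
time_s: 27.45
tool_pos: [0.6299, 0.0574, 0.0537]
tool_rot: [180.0, -0.1, -1.7]
force: [-0.1, -0.4, -2.9]
grip_width: 0.0563
grasp_force: 15.0
```

```bash
python3 f.py
```

```text
F [ 0.05 -0.04 -3.78] [0.25 0.29 0.59] P [629.89  57.33  53.7 ] 27.6 0.055973365957909305 14.997736467048526
```

>>> drive_tool(
  moves=[
    {"x": 0,"y": 0,"z": 1,"rx": 0,"ry": 0,"rz": 0,"fingers": 1},
    {"x": 0,"y": 0,"z": 2,"rx": 0,"ry": 0,"rz": 0,"fingers": 1},
    {"x": 0,"y": 0,"z": 3,"rx": 0,"ry": 0,"rz": 0,"fingers": 1},
    {"x": 0,"y": 0,"z": 3,"rx": 0,"ry": 0,"rz": 0,"fingers": 1},
  ],
)

```text
time_s: 28.1
tool_pos: [0.6293, 0.0573, 0.0499]
tool_rot: [180.0, 0.0, -1.7]
force: [0.6, 0.0, -3.3]
grip_width: 0.0558
grasp_force: 15.0
```

```bash
python3 f.py
```

```text
F [ 0.35 -0.25 -3.23] [0.21 0.36 0.09] P [629.41  57.28  50.04] 28.25 0.05624631432164239 14.997887732461095
```

>>> drive_tool(
  moves=[
    {"x": 0,"y": 0,"z": 0.7,"rx": 0,"ry": 0,"rz": 0,"fingers": 1},
    {"x": 0,"y": 0,"z": 1.4,"rx": 0,"ry": 0,"rz": 0,"fingers": 1},
    {"x": 0,"y": 0,"z": 1.4,"rx": 0,"ry": 0,"rz": 0,"fingers": 1},
  ],
)

```text
time_s: 28.62
tool_pos: [0.6296, 0.0573, 0.049]
tool_rot: [180.0, -0.0, -1.7]
force: [-0.8, 0.1, -1.0]
grip_width: 0.0564
grasp_force: 15.6
```

```bash
python3 f.py
```

```text
F [-0.67 -0.06 -0.93] [0.4  0.72 0.12] P [629.56  57.29  48.99] 28.775 0.05584514692851279 15.725702993368031
```

Contact felt: the mat carries most of the weight. A touch lower, then release and lift straight up.

>>> drive_tool(
  moves=[
    {"x": 0,"y": 0,"z": 0.4,"rx": 0,"ry": 0,"rz": 0,"fingers": 1},
    {"x": 0,"y": 0,"z": 0.4,"rx": 0,"ry": 0,"rz": 0,"fingers": 1},
    {"x": 0,"y": 0,"z": 0.4,"rx": 0,"ry": 0,"rz": 0,"fingers": -0.4},
    {"x": 0,"y": 0,"z": 0,"rx": 0,"ry": 0,"rz": 0,"fingers": -0.7},
    {"x": 0,"y": 0,"z": 0,"rx": 0,"ry": 0,"rz": 0,"fingers": -1},
    {"x": 0,"y": 0,"z": 0,"rx": 0,"ry": 0,"rz": 0,"fingers": -1},
    {"x": 0,"y": 0,"z": -5,"rx": 0,"ry": 0,"rz": 0,"fingers": -1},
    {"x": 0,"y": 0,"z": -20,"rx": 0,"ry": 0,"rz": 0,"fingers": -1},
    {"x": 0,"y": 0,"z": -50,"rx": 0,"ry": 0,"rz": 0,"fingers": -1},
    {"x": 0,"y": 0,"z": -100,"rx": 0,"ry": 0,"rz": 0,"fingers": -1},
    {"x": 0,"y": 0,"z": -150,"rx": 0,"ry": 0,"rz": 0,"fingers": -1},
    {"x": 0,"y": 0,"z": -180,"rx": 0,"ry": 0,"rz": 0,"fingers": -1},
    {"x": -100,"y": 250,"z": -180,"rx": 0,"ry": 0,"rz": 0,"fingers": -1},
    {"x": -100,"y": 250,"z": -180,"rx": 0,"ry": 0,"rz": 0,"fingers": -1},
    {"x": -100,"y": 250,"z": -180,"rx": 0,"ry": 0,"rz": 0,"fingers": -1},
    {"x": -100,"y": 250,"z": -180,"rx": 0,"ry": 0,"rz": 0,"fingers": -1},
    {"x": -100,"y": 250,"z": -180,"rx": 0,"ry": 0,"rz": 0,"fingers": -1},
    {"x": -100,"y": 250,"z": -180,"rx": 0,"ry": 0,"rz": 0,"fingers": -1},
  ],
)

```text
time_s: 31.02
tool_pos: [0.5216, -0.1909, 0.2295]
tool_rot: [180.0, -0.0, -1.9]
force: [1.2, 1.2, 0.0]
grip_width: 0.0867
grasp_force: 0.0
```

```bash
python3 f.py; python3 - <<'E'
from h import *
S=cam('side'); T=cam('top')
a=cv2.resize(S['image'][120:250,250:400][:,:,::-1],None,fx=3,fy=3,interpolation=2)
b=cv2.resize(T['image'][130:235,240:355][:,:,::-1],None,fx=3,fy=3,interpolation=2)
o=np.zeros((400,800,3),'uint8'); o[:a.shape[0],:450]=a; o[:b.shape[0],452:452+b.shape[1]]=b; cv2.imwrite('pics/v10.png',o)
c=T
im=c['image'][148:206,278:338]; h=cv2.cvtColor(im,cv2.COLOR_RGB2HSV)
m=((h[...,1]<60)&(im.max(2)>100)).astype('uint8'); m[:5]=0;m[-6:]=0;m[:,:5]=0;m[:,-6:]=0
cn=max(cv2.findContours(m,0,1)[0],key=cv2.contourArea)
W=np.array([onz(c,u+278,v+148,.077+.014)[:2] for u,v in cn.reshape(-1,2)])*1000
print(cv2.minAreaRect(W.astype('float32')))
E
```

```text
F [0.69 0.5  0.13] [0.3  0.4  0.09] P [ 522.53 -188.39  229.3 ] 31.175 0.08710392708367312 0.0
((626.799560546875, 57.60249328613281), (54.66444778442383, 89.0617446899414), 89.04987335205078)
```

View pics/v10.png

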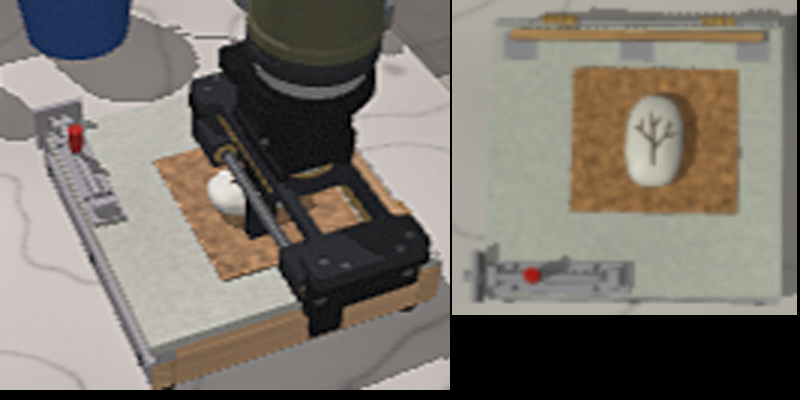

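The final picture shows the stone picture up at (0.627,0.058), about 3 mm from the mat's middle. The board is level, the bolt is through the keeper, and the arm is clear.

```bash
python3 -c "
from cell import workorder
print(workorder.sign_off())"
```

```text
the job is handed in; nothing more can be done
None
```

The job is handed in after 31 s of robot time: the board is bolted level, and the white stone is set down picture up about 3 mm from the middle of the cork mat. While the bolt was pushed home, the load on the stops rose for a moment to about 6 N.

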